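# Set the hook stand's clamp screw and hang the caddy

### The arm

A 7-joint arm with a two-finger parallel gripper is mounted at the origin on a cart in front of the work surface, level with it; the furniture and walls round the work are solid. World frame = base frame: x ahead of the robot, y to its left, z up, the work surface at z = 0. Lengths are in m, angles in rad, forces in N, time in s.
With the tool pointing down it reaches from about 0.4 to 0.85 m from the base axis. Payload 4.5 kg.
Tool frame: the origin (TCP) lies on the centre line of the jaws, within the pads' length; the fingertips stand 14 mm ahead of it and the grasp point (between the pads) lies 5 mm behind it (r.tcp_to_tips is the z of the fingertips in the tool frame, in m); z points along the fingers, y is the direction in which the jaws open and shut (so a half turn about z gives the same grasp; the last joint's range is limited). The gripper opens to 88 mm and grips with 3 to 60 N. Pads are 18 mm wide; open, the fingers measure 123 mm over their backs; the gripper's body (75 mm by 187 mm) begins 45 mm behind the grasp point.
Start: joints at [-1.234, 0.689, -0.195, 1.565, 0.157, 0.902, -0.215], TCP at [0.186, 0.597, 0.253] pointing down, gripper open.
Joint ranges: [-3.01, 3.01], [-0.46, 2.08], [-1.47, 1.51], [0.13, 2.56], [-1, 4.14], [0.04, 2.09], [-2.66, 2.66]. Speed limits (rad/s): [2.57, 2.57, 3.14, 3.14, 3.14, 3.14, 3.14].

### API

Orientations are given as a unit quaternion [x, y, z, w].
In Python, from plant import r, viewer gives the robot as it stands.
- The arm moves only by the shell command python3 -m inch 'ROWS' [FORCE]. ROWS is JSON, a list of rows, each a list of 3 entries, a list of its own where there are three numbers: the closure, from 0 (fully open) to 1 (shut), then the shift along the tool's x, y, z in cm, then the turn about the tool's z in degrees. In form: [[fingers, [x, y, z], yaw], ...]. A call has 1 to 20 rows; each row is the pose to reach, as a shift and turn from the pose commanded when the call began, along the tool's axes at that moment; what a row does not reach only later rows make up. A row lasts 1/10 s, in which the tool goes at most 50 mm and 8.59 degrees, less where a joint would pass 70% of its speed; a pose out of reach is approached as far as the arm can. A call with a gripper value outside its range is refused whole. The fingers move at their own pace and stop on an object; FORCE is the grip in N (left out, the last holds). Time passes only in rows, so rows that repeat a pose let the fingers close. It gives the time, the measured TCP pose, the force and the opening at its end, in the units of the state.
- r.get_state(): the state, without advancing time (a new reading comes with each control period).
- viewer.snapshot(name): name is "scene" or "side" or "wrist"; returns the picture (420x560x3 uint8, red, green, blue); there is no depth.
- viewer.camera_params(name): a dict with "intrinsics" (3x3 intrinsics, pixels), "world_to_cam" (4x4, takes a point from world to camera coordinates). Camera axes: x right, y up, looking along -z (the intrinsics and any distortion apply to the point x, -y, -z); pixel columns grow to the right and rows downward; lengths in m; the calibration is good to about 2 mm. A picture is of the moment at which its call begins: read the wrist's pose just before it. camera_params takes no time and is no camera call; for the wrist camera it gives the pose at the moment of the call.
- r.finish_job(): hands the job in, once; it reports no verdict.
Trained networks look in the newest picture that a camera, given by its name, has taken for a name from the list of things; names that differ only in an ending like _2 or _b are one class to them, and where a whole thing is asked for, a point or a joint stands for the part that bears it (a point fixed in the world has none). Each returns a list of dicts, best first, with "p" (0 to 1); they miss things now and then, are a little off and sometimes report something else, mostly with a low value. They report only what shows in the picture. A call takes as long as a camera call. They do not tell look-alikes from the thing itself.
- viewer.outline_of(camera, name): "pixels" (420x560 bool, what is visible of it) and "bbox" ([left, top, width, height] in pixels, round what is visible of it).
The state is a dict: "clock": time; "q": joint angles; "qd": joint speeds; "joint_torque": joint torques, N m; "tool_pos": TCP position; "eef_rot": TCP orientation; "contact_force": force on the tool from outside, world axes, zero at the start; "moment": the same for the moment, N m; "opening": opening from 0.0 (shut) to 1.0 (fully open).
Only numpy, scipy, OpenCV 4.12 (cv2) and the standard library are available. Lean on these libraries where they do the work, as an engineer would, in place of code of your own. Each camera call takes 0.05 s, during which the arm holds its last target.

### The job

Set the wing screw on top of the hook stand: turn it clockwise (seen from above) until it bottoms, then back it off a quarter of a turn and leave it there. Then hang the small caddy by its handle on the stand's hook, with the middle of the handle on the hook so that it hangs level, and let go; leave the other things on the desk where they are.

Things in the scene. Friction and masses are not known exactly. Their poses are not given: they have to be found in the camera images.
- stand: Hook stand, fixed to the desk: grey foot 150 x 110 mm, 12 mm high, reaching 100 mm to -x and 50 mm to +x of a 20 mm thick upright mast. Origin on the desk under the mast's axis, z up. The hook arm's hub is on the mast at 92 to 118 mm height; above it is a collar with its top at 124 mm, and on that the wing screw.
- wing_mid (a point): Point on the wing screw's upright axis, 150 mm above the desk; turns with the screw, does not rise. The steel wing is an upright blade 9 mm thick (point x), 44 mm wide (point y), 137 to 165 mm above the desk (to 159 mm in its middle 18 mm), to be gripped across its thickness. Under it a 9 mm thick shank, then a flange 24 mm across with its top at 128 mm.
- thumbscrew (a joint): Turn of the wing screw in rad: 0 is bottomed (hard stop), growing as it is unscrewed, anticlockwise seen from above, to 3.1 at most. At 0 the blade's width lies along the stand's y. Starts between 0.5 and 1.4; friction about 0.06 N m; stays where it is left.
- hook_seat (a point): Where the handle shall rest: top of the hook's 8 mm rod, 121 mm out from the mast's axis (towards the robot, direction wing_mid to this point), 136 mm above the desk. The tip turns up 19 mm further out, to 159 mm height (ball 11 mm across); inward the rod humps to 149 mm height 23 mm from here. The arm swivels +-0.7 rad on the mast, stiffly (0.4 N m), and stays.
- caddy: Loose tray of white plastic, 64 (x) x 100 (y) mm, 38 high, 0.08 to 0.17 kg, upright on the desk; origin at the centre of its underside, z up. Fixed aluminium handle: uprights at y = +-52, top bar along y, 9 mm thick (x), 12 high, 109 long, 95 to 107 mm above the underside; clear window under it 99 wide, 57 high. Gripped 30 mm off its middle, the bar's middle stays free for the hook.
- handle_mid (a point): Middle of the underside of the caddy's handle bar, 95 mm above the caddy's underside; this point shall come onto hook_seat. The hook can enter the window under the bar only through the tray's long side, so bring the caddy in from outside the hook's tip, the bar above the tip and the tray below it, then lower it.
- gel_bottle: Bystander: small white bottle, 44 mm across, 85 mm high, standing; origin at the centre of its underside.
- lens_tin: Bystander: round tin 40 mm across, 18 mm high; origin at the centre of its underside.
- penlight: Bystander: white penlight 120 x 14 x 15 mm, lying along its y; origin at the centre of its underside.
Mind the look-alikes: they are no part of the job. Of the things that look like the caddy, the largest one is meant.

How it is judged:
On the way, in this order (a step that is already met when the one before it is completed fails the run):
1. the wing screw is turned in until it bottoms (within 0.1 rad of its stop) (value of joint thumbscrew below 0.1 rad), for 0.1 s.
2. the wing screw is backed off a quarter turn (1.57 +- 0.26 rad from its stop) and let go, the caddy not yet on the hook (value of joint thumbscrew between 1.31 and 1.83 rad and contact force between stand and the fingers below 0.3 N and distance between handle_mid and hook_seat above 0.06 m), for 0.2 s.
At the end, for the whole second after the job is handed in: The wing screw stands a quarter turn out from its stop (1.57 +- 0.26 rad); the caddy hangs at rest and released on the hook, the middle of its handle within 25 mm of the hook's seat, its tray within 0.3 rad (17 degrees) of level and clear of the desk (value of joint thumbscrew between 1.31 and 1.83 rad and distance between handle_mid and hook_seat below 0.025 m and angle between caddy's own z axis and vertical below 0.3 rad and contact force between caddy and stand above 0.3 N and height (world z) of caddy above 0.025 m and linear speed of caddy below 0.05 m/s and contact force between caddy and the fingers below 0.1 N); the robot touches nothing.
It fails at once if the bottle, the tin or the penlight is moved by more than 30 mm (distance of any of gel_bottle, lens_tin, penlight from where it was at the start of the episode above 0.03 m).
It also fails if it takes over 64 s, if anything falls off the work surface, if the arm or the gripper's body presses on something with over 40 N, if the wrist force passes 120 N, or if a joint passes its speed limit or range.

## Working session

There is one attempt and no reset: what is moved stays moved. The work goes in short steps, Python scripts to look and compute and a shell command to move; the robot and the scene stay as the last step left them, time stands still between calls to the robot, and variables do not carry over. Pictures are saved under pics/ and viewed, and the job is handed in when it is done.

```bash
ls; mkdir -p pics
python3 - <<'E'
from plant import r, viewer
import cv2, numpy as np
s=r.get_state(); print(s)
print(r.tcp_to_tips)
for n in ("scene","side","wrist"):
    p=viewer.camera_params(n); print(n,p)
    im=viewer.snapshot(n); cv2.imwrite(f"pics/{n}0.png",im[:,:,::-1])
E
```

```text
pics
{'clock': 0.0, 'q': array([-1.23418565,  0.68996856, -0.19452676,  1.56634565,  0.15729504,
        0.90251427, -0.21511213]), 'qd': array([ 1.79968960e-03, -1.09721581e-03, -6.22260981e-04, -9.13793473e-04,
        1.40146760e-03,  7.16829954e-04, -1.07608902e-05]), 'joint_torque': array([-2.07128014e-04, -5.27560794e+01, -1.26670852e+00, -1.53429455e+01,
       -5.25585737e-02,  6.48506146e-03,  1.70239441e-04]), 'tool_pos': array([0.18623395, 0.59596597, 0.25191953]), 'eef_rot': array([ 1.50788297e-01,  9.88565648e-01, -9.18673676e-04, -7.63985872e-05]), 'contact_force': array([ 0.55853549,  0.02444054, -0.95953677]), 'moment': array([-0.00736062,  0.01405061, -0.01624474]), 'opening': 0.9987717713727476}
0.014
scene {'intrinsics': array([[490.48627303,   0.        , 275.1058539 ],
       [  0.        , 490.48627303, 211.57815067],
       [  0.        ,   0.        ,   1.        ]]), 'world_to_cam': array([[-0.50404917, -0.86340759, -0.02148862,  0.28067445],
       [ 0.39475579, -0.25244152,  0.8834258 , -0.29212916],
       [-0.76818116,  0.43680728,  0.46807809, -0.9009183
[... 241 characters left out ...]
 'world_to_cam': array([[-0.92967903, -0.36823805,  0.00988147,  0.49606912],
       [ 0.13356678, -0.31196982,  0.94065655, -0.19760378],
       [-0.34330281,  0.8758285 ,  0.33921617, -0.84631829],
       [ 0.        ,  0.        ,  0.        ,  1.        ]])}
wrist {'intrinsics': array([[293.18057278,   0.        , 280.9109009 ],
       [  0.        , 293.18057278, 211.06967702],
       [  0.        ,   0.        ,   1.        ]]), 'world_to_cam': array([[ 0.29739048,  0.95475255, -0.00254384, -0.62459041],
       [-0.91748491,  0.28504299, -0.27743815,  0.03852357],
       [-0.26415968,  0.0848414 ,  0.96074013, -0.38977599],
       [ 0.        ,  0.        ,  0.        ,  1.        ]])}
```

View pics/scene0.png

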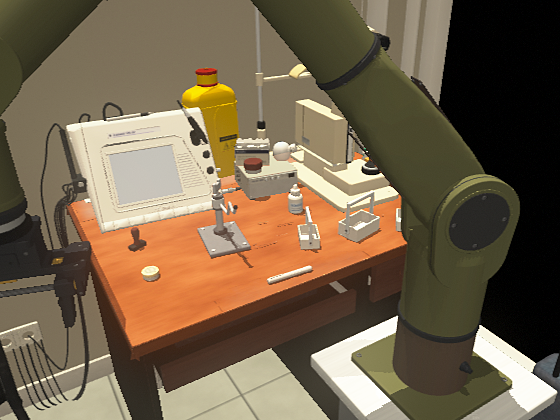

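View pics/side0.png

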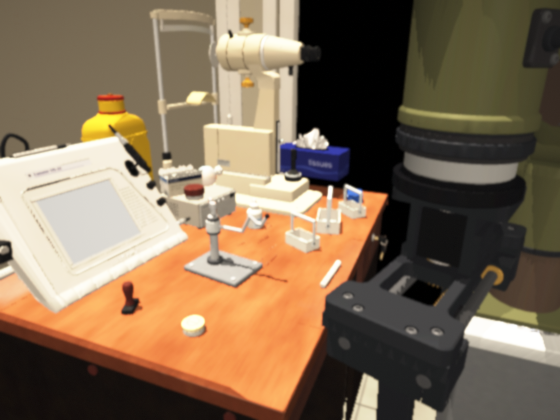

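View pics/wrist0.png

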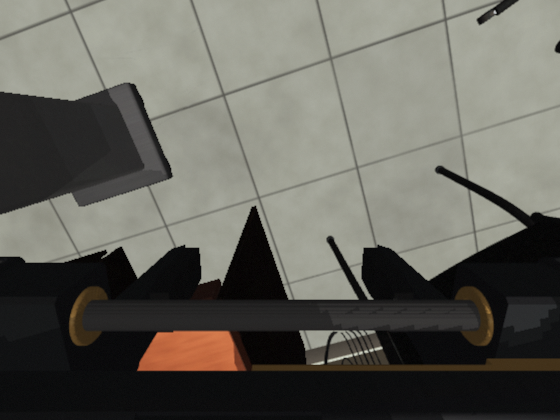

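The scene picture shows the stand at (222,225) and three caddy-like trays at (309,235), (358,222) and (402,220). The bottle is at (295,200), the tin at (150,273) and the penlight at (290,274). Next I run the networks in both fixed views.

```bash
cat > h.py <<'E'
from plant import r, viewer
import cv2, numpy as np
def cam(n):
    p=viewer.camera_params(n); return np.array(p["intrinsics"]),np.array(p["world_to_cam"])
def proj(P,n,c=None):
    K,T=c or cam(n); P=np.atleast_2d(P); q=P@T[:3,:3].T+T[:3,3]
    x=q[:,0]/-q[:,2]; y=-q[:,1]/-q[:,2]
    return np.c_[K[0,0]*x+K[0,2],K[1,1]*y+K[1,2]]
def ray(uv,n,c=None):
    K,T=c or cam(n); d=np.array([(uv[0]-K[0,2])/K[0,0],-(uv[1]-K[1,2])/K[1,1],-1])
    R=T[:3,:3]; o=-R.T@T[:3,3]; return o,R.T@d
def onz(uv,n,z,c=None):
    o,d=ray(uv,n,c); return o+d*(z-o[2])/d[2]
def tri(obs):
    A=np.zeros((3,3));b=np.zeros(3)
    rs=[ray(uv,n,c) for uv,n,c in obs]
    for o,d in rs:
        d=d/np.linalg.norm(d);M=np.eye(3)-np.outer(d,d);A+=M;b+=M@o
    X=np.linalg.solve(A,b)
    return X,[np.linalg.norm(np.cross(X-o,d/np.linalg.norm(d))) for o,d in rs]
def crop(im,x0,y0,w,h,f,name):
    cv2.imwrite("pics/"+name,cv2.resize(im[y0:y0+h,x0:x0+w,::-1],None,fx=f,fy=f,interpolation=cv2.INTER_CUBIC))
E
python3 - <<'E'
from h import *
for n in ("scene","side"):
    for t in ("stand","wing_mid","hook_seat","caddy","gel_bottle","lens_tin","penlight"):
        for o in viewer.outline_of(n,t): 
            ys,xs=np.nonzero(o["pixels"]); print(n,t,round(o["p"],2),o["bbox"],len(xs))
im=viewer.snapshot("scene"); crop(im,190,160,230,120,3.4,"s1.png")
im=viewer.snapshot("side"); crop(im,180,180,200,120,4,"d1.png")
E
```

```text
scene stand 0.58 [194.8, 179.6, 54.1, 74.8] 1856
scene stand 0.37 [214.9, 200.1, 19.0, 12.2] 176
scene wing_mid 0.46 [211.6, 179.5, 9.2, 18.1] 113
scene hook_seat 0.53 [211.3, 199.2, 24.9, 15.8] 210
scene caddy 0.88 [299.3, 206.1, 23.4, 40.1] 563
scene caddy 0.8 [338.4, 193.8, 41.7, 49.2] 1119
scene caddy 0.56 [396.2, 210.7, 6.3, 20.8] 107
scene gel_bottle 0.72 [287.0, 187.1, 17.3, 27.4] 354
scene gel_bottle 0.26 [199.1, 178.8, 50.6, 77.2] 1936
scene lens_tin 0.7 [141.9, 264.3, 15.2, 13.3] 211
scene lens_tin 0.5 [338.3, 188.7, 41.3, 52.7] 1136
scene penlight 0.54 [263.6, 264.4, 50.0, 21.6] 287
side stand 0.76 [183.5, 199.0, 82.0, 87.6] 2351
side hook_seat 0.69 [203.5, 215.6, 69.4, 17.7] 429
side hook_seat 0.25 [206.6, 200.6, 10.5, 18.1] 136
side caddy 0.79 [318.6, 187.6, 21.4, 47.7] 660
side caddy 0.75 [279.4, 211.7, 44.9, 42.6] 804
side caddy 0.7 [340.1, 185.2, 22.6, 32.6] 418
side lens_tin 0.6 [179.7, 315.6, 24.9, 23.1] 434
side lens_tin 0.44 [247.2, 200.4, 17.3, 26.6] 264
side penlight 0.61 [318.3, 264.7, 21.5, 21.5] 133
```

View pics/s1.png

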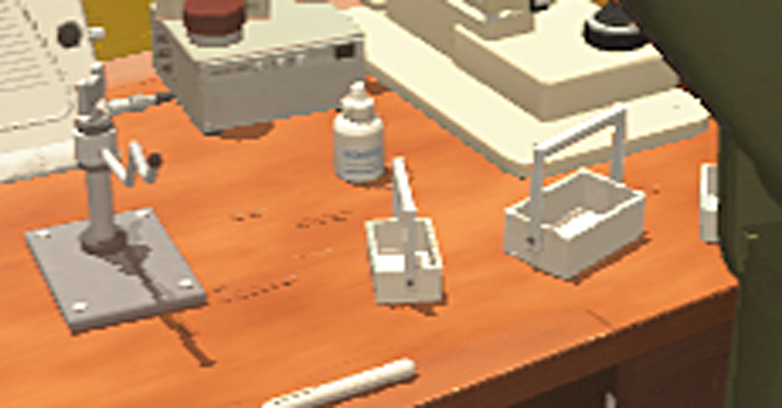

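View pics/d1.png

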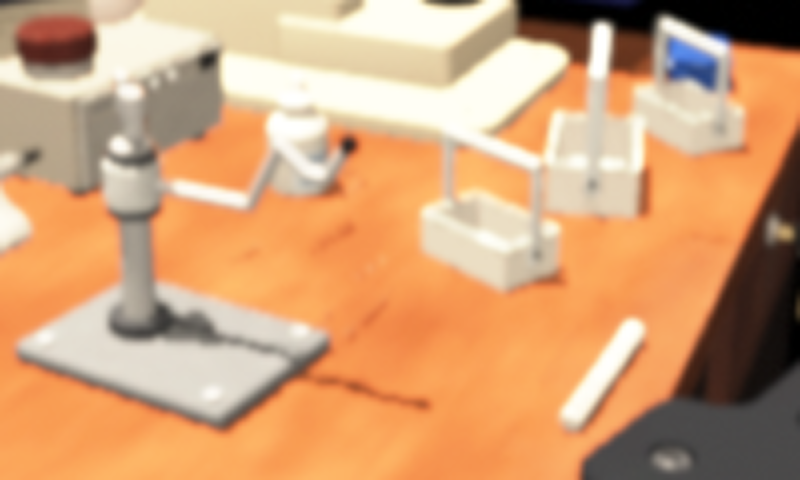

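```bash
cat >> h.py <<'E'
def box(x0,x1,y0,y1,z0,z1): return np.array([[x,y,z] for x in(x0,x1) for y in(y0,y1) for z in(z0,z1)],float)
CPARTS=[box(-32,32,-50,50,0,38)/1e3,box(-4.5,4.5,-54.5,-49.5,0,107)/1e3,box(-4.5,4.5,49.5,54.5,0,107)/1e3,box(-4.5,4.5,-54.5,54.5,95,107)/1e3]
def rz(a): c,s=np.cos(a),np.sin(a); return np.array([[c,-s,0],[s,c,0],[0,0,1]])
def render(parts,R,t,n,c=None,s=1):
    m=np.zeros((420*4,560*4),np.uint8)
    for P in parts:
        uv=proj(P*s@R.T+t,n,c)*4+1.5
        cv2.fillConvexPoly(m,cv2.convexHull(uv.astype(np.int32)),255)
    return cv2.resize(m,(560,420),interpolation=cv2.INTER_AREA)/255.
E
cat > fitc.py <<'E'
from h import *
from scipy.optimize import minimize
import sys
cs={n:cam(n) for n in("scene","side")}
M={n:[o for o in viewer.outline_of(n,"caddy") if o["p"]>.3] for n in cs}
def near(n,u,v): 
    return min(M[n],key=lambda o:abs(o["bbox"][0]+o["bbox"][2]/2-u)+abs(o["bbox"][1]+o["bbox"][3]/2-v))["pixels"].astype(float)
for lab,a,b in (("left",(311,226),(302,233)),("mid",(359,218),(329,211)),("right",None,(351,201))):
    ms={}
    if a: ms["scene"]=near("scene",*a)
    ms["side"]=near("side",*b)
    bl={n:cv2.GaussianBlur(m,(0,0),1.5) for n,m in ms.items()}
    n0=list(ms)[0]; ys,xs=np.nonzero(ms[n0]); g=onz((xs.mean(),ys.mean()),n0,.03)
    def f(p):
        return sum(((cv2.GaussianBlur(render(CPARTS,rz(p[2]),np.array([p[0],p[1],0]),n,cs[n],p[3]),(0,0),1.5)-bl[n])**2).sum()/ms[n].sum() for n in ms)
    best=None
    for y0 in np.arange(0,np.pi,np.pi/6):
        R=minimize(f,[g[0],g[1],y0,.9],method="Nelder-Mead",options=dict(initial_simplex=[[g[0],g[1],y0,.9],[g[0]+.02,g[1],y0,.9],[g[0],g[1]+.02,y0,.9],[g[0],g[1],y0+.3,.9],[g[0],g[1],y0,1.05]],maxiter=250))
        if best is None or R.fun<best.fun: best=R
    print(lab,best.x.round(4),round(best.fun,3))
E
python3 fitc.py
```

```text
left [ 0.499  -0.0691  1.0743  0.7429] 0.053
mid [ 0.4684 -0.2143  0.2104  0.9916] 0.02
right [ 0.4288 -0.3432  0.8523  0.7753] 0.017
```

The candidates are left (311,226) at scale 0.74, middle (359,218) at scale 0.99 and right (402,220) at scale 0.78. The middle one is the largest and matches 64x100x107 mm, so it is the one meant. Next is the stand: foot corners, wing and hook.

Run:
```python
from h import *
im=viewer.snapshot("scene"); crop(im,190,172,70,88,9,"s2.png".replace("s2","s2")); im2=viewer.snapshot("side"); crop(im2,180,195,95,95,8,"d2.png")
crop(im,330,185,60,62,8,"s3.png")
for k,uv in dict(a=(25,232),b=(148,205),c=(205,298),d=(72,330)).items():
    print(k,onz((190+uv[0]/3.4,160+uv[1]/3.4),"scene",.012).round(4))
for k,uv in dict(a=(18,348),b=(165,282),c=(328,340),d=(222,422)).items():
    print(k,onz((180+uv[0]/4,180+uv[1]/4),"side",.012).round(4))
```

```text
a [0.7017 0.1652 0.012 ]
b [0.6886 0.06   0.012 ]
c [0.5333 0.0877 0.012 ]
d [0.5465 0.1916 0.012 ]
a [0.7013 0.1703 0.012 ]
b [0.6657 0.0644 0.012 ]
c [0.5423 0.0937 0.012 ]
d [0.5572 0.1968 0.012 ]
```

View pics/s2.png

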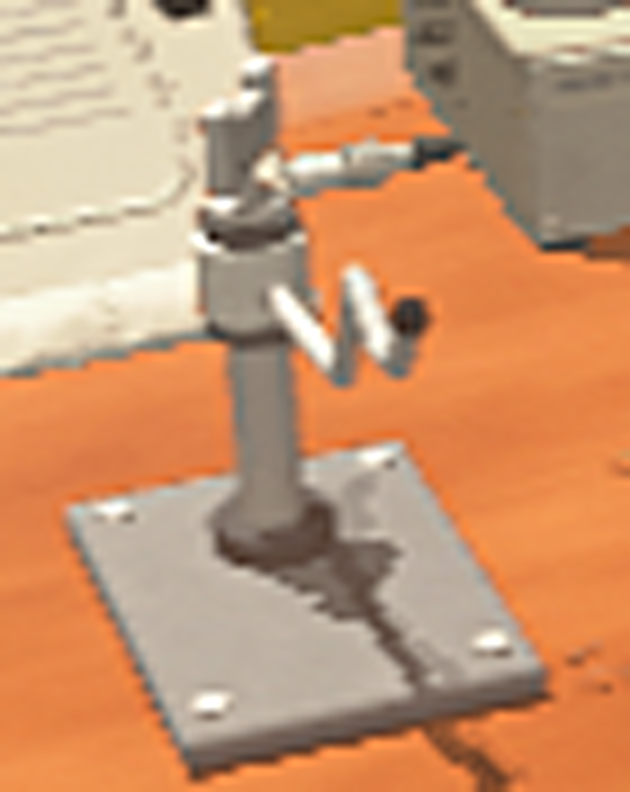

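View pics/d2.png

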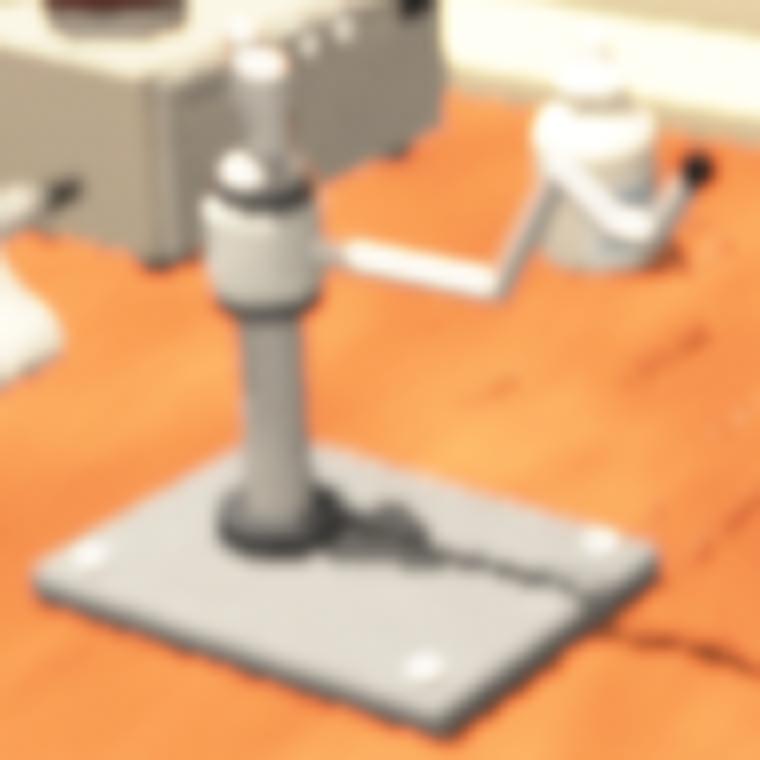

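View pics/s3.png

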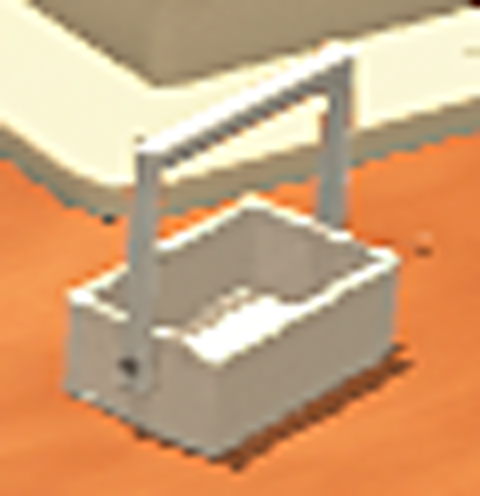

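Run:
```python
from h import *
from scipy.optimize import least_squares
S=np.array([(70,508),(400,447),(548,665),(190,748)])/9+[190,172]
D=np.array([(33,575),(325,440),(658,558),(440,718)])/8+[180,195]
C=np.array([[.05,.055,.012],[.05,-.055,.012],[-.1,-.055,.012],[-.1,.055,.012]])
cs,cd=cam("scene"),cam("side")
f=lambda p:np.r_[(proj(C@rz(p[2]).T+[p[0],p[1],0],"scene",cs)-S).ravel(),(proj(C@rz(p[2]).T+[p[0],p[1],0],"side",cd)-D).ravel()]
R=least_squares(f,[.64,.12,-.16],loss="soft_l1");print(R.x.round(4),R.fun.round(1))
s=lambda u,v:(190+u/9,172+v/9); d=lambda u,v:(180+u/8,195+v/8)
tip=tri([(s(410,316),"scene",cs),(d(697,170),"side",cd)]);print("tip",tip)
hub=tri([(s(252,250),"scene",cs),(d(262,210),"side",cd)]);print("hubtop",hub)
for z in (.015,.118,.128,.15,.162): print(z,proj([R.x[0],R.x[1],z],"scene",cs),proj([R.x[0],R.x[1],z],"side",cd))
w=tip[0][:2]-R.x[:2];print("dir",np.arctan2(w[1],w[0]),np.linalg.norm(w))
# wing candidates
for th in np.arange(.4,1.5,.1):
    a=R.x[2]+np.pi/2+th; e=np.array([np.cos(a),np.sin(a),0])*.018
    P=np.array([R.x[0],R.x[1],.165]); uv=proj([P+e,P-e],"scene",cs);vv=proj([P+e,P-e],"side",cd)
    print(round(th,1),((uv-[190,172])*9).round(0).tolist(),((vv-[180,195])*8).round(0).tolist())
```

```text
[ 0.6452  0.1211 -0.1894] [-1.  -0.6  0.6 -0.9 -0.6  1.  -2.5  0.2  0.3 -1.1 -4.5 -1.9  3.3 -0.8
  1.1  0.1]
tip (array([0.51314376, 0.13077634, 0.1510156 ]), [np.float64(0.0002042064433721896), np.float64(0.00020420644337205176)])
hubtop (array([0.65328565, 0.11649068, 0.10982657]), [np.float64(0.002092155610328107), np.float64(0.002092155610328043)])
0.015 [[220.2766716  231.66118762]] [[216.89110964 260.899084  ]]
0.118 [[217.38249149 197.77381643]] [[214.93700696 220.02221547]]
0.128 [[217.08992616 194.34822798]] [[214.73936966 215.88794242]]
0.15 [[216.43871198 186.72329258]] [[214.29938622 206.68415525]]
0.162 [[216.07904556 182.51203104]] [[214.05634299 201.60005898]]
dir 3.0683027259642603 0.13245265467117578
0.4 [[183.0, 104.0], [284.0, 67.0]] [[251.0, 64.0], [292.0, 22.0]]
0.5 [[187.0, 105.0], [280.0, 65.0]] [[257.0, 65.0], [286.0, 21.0]]
0.6 [[191.0, 107.0], [276.0, 64.0]] [[264.0, 65.0], [280.0, 21.0]]
0.7 [[196.0, 108.0], [271.0, 62.0]] [[271.0, 65.0], [273.0, 21.0]]
0.8 [[201.0, 109.0], [266.0, 61.0]] [[277.0, 64.0], [267.0, 22.0]]
0.9 [[207.0, 110.0], [260.0, 60.0]] [[284.0, 64.0], [260.0, 22.0]]
1.0 [[213.0, 111.0], [255.0, 60.0]] [[291.0, 63.0], [254.0, 23.0]]
1.1 [[219.0, 111.0], [249.0, 59.0]] [[297.0, 62.0], [248.0, 24.0]]
1.2 [[225.0, 111.0], [242.0, 59.0]] [[303.0, 61.0], [242.0, 25.0]]
1.3 [[231.0, 111.0], [236.0, 60.0]] [[309.0, 59.0], [236.0, 26.0]]
1.4 [[238.0, 111.0], [230.0, 60.0]] [[314.0, 58.0], [231.0, 28.0]]
```

Run:
```python
from h import *
cs,cd=cam("scene"),cam("side")
s=lambda u,v:(190+u/9,172+v/9); d=lambda u,v:(180+u/8,195+v/8)
print("wing",tri([(s(237,90),"scene",cs),(d(252,42),"side",cd)]))
# axis via columns: mast centre at several heights
obs=[("scene",265,480,.03),("scene",262,400,.06),("scene",252,290,.105),("scene",250,222,.124),("side",272,500,.02),("side",271,400,.06),("side",262,250,.105),("side",262,185,.126)]
from scipy.optimize import least_squares
def f(p): return [ (proj([p[0],p[1],z],n,cs if n=="scene" else cd)[0,0]-(190+u/9 if n=="scene" else 180+u/8)) for n,u,v,z in obs]
R=least_squares(f,[.645,.12]);print(R.x,R.fun.round(2))
c=R.x
im=viewer.snapshot("scene");crop(im,205,174,25,30,18,"s4.png");im=viewer.snapshot("side");crop(im,200,192,30,30,18,"d4.png")
```

```text
wing (array([0.65372666, 0.11681587, 0.16094622]), [np.float64(0.0016405482386757852), np.float64(0.0016405482386757757)])
[0.65392911 0.11677341] [ 0.53  0.04 -0.11 -0.44  0.48 -0.17  0.06 -0.37]
```

View pics/s4.png

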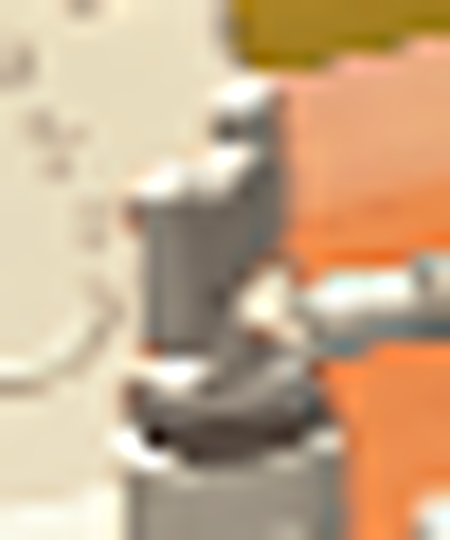

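View pics/d4.png

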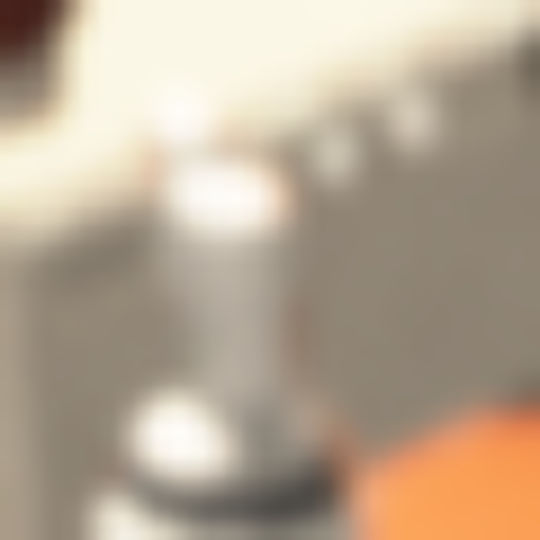

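Run:
```python
from h import *
cs,cd=cam("scene"),cam("side")
for n,c in(("scene",cs),("side",cd)): print(n,ray((280,210),n,c)[0].round(3))
ax=np.array([.6538,.1168])
for uv,n in (((214.2,184.3),"scene"),((218.7,179.3),"scene"),((210,198.4),"side"),((212.5,202.6),"side")):
    P=onz(uv,n,.165)[:2]; w=P-ax; print(n,P.round(4),np.linalg.norm(w).round(4),np.degrees(np.arctan2(w[1],w[0])).round(1))
for a in np.arange(0,180,15):
    e=np.array([np.cos(np.radians(a)),np.sin(np.radians(a)),0])*.0155;P=np.r_[ax,.165]
    print(a,((proj([P+e,P-e],"scene",cs)-[205,174])*18).round().tolist(),((proj([P+e,P-e],"side",cd)-[200,192])*18).round().tolist())
```

```text
scene [-0.435  0.562  0.686]
side [0.197 0.862 0.468]
scene [0.6316 0.1322] 0.027 145.3
scene [0.6539 0.1095] 0.0073 -89.5
side [0.66   0.1133] 0.0071 -29.2
side [0.6407 0.1353] 0.0227 125.4
0 [[157.0, 70.0], [245.0, 144.0]] [[100.0, 114.0], [319.0, 147.0]]
15 [[133.0, 78.0], [269.0, 137.0]] [[87.0, 124.0], [332.0, 136.0]]
30 [[114.0, 87.0], [288.0, 127.0]] [[82.0, 135.0], [336.0, 125.0]]
45 [[100.0, 98.0], [302.0, 116.0]] [[85.0, 146.0], [331.0, 115.0]]
60 [[93.0, 109.0], [308.0, 105.0]] [[97.0, 155.0], [319.0, 106.0]]
75 [[94.0, 121.0], [307.0, 93.0]] [[117.0, 163.0], [299.0, 98.0]]
90 [[102.0, 131.0], [298.0, 83.0]] [[144.0, 169.0], [273.0, 93.0]]
105 [[116.0, 140.0], [283.0, 74.0]] [[174.0, 172.0], [243.0, 90.0]]
120 [[137.0, 147.0], [263.0, 68.0]] [[208.0, 172.0], [210.0, 90.0]]
135 [[162.0, 151.0], [238.0, 64.0]] [[241.0, 169.0], [178.0, 92.0]]
150 [[190.0, 151.0], [211.0, 63.0]] [[272.0, 164.0], [148.0, 97.0]]
165 [[218.0, 149.0], [183.0, 65.0]] [[299.0, 156.0], [121.0, 105.0]]
```

Run:
```python
from h import *
cs,cd=cam("scene"),cam("side")
print("probe",tri([((238.3,188.4),"scene",cs),((188,218.8),"side",cd)]))
print("tablet base", [onz(p,"scene",0).round(3) for p in((105,229),(217,190))],[onz(p,"side",0).round(3) for p in((50,325),(187,240))])
print("tablet top right",tri([((198,110),"scene",cs),((118,138),"side",cd)]))
print("tablet top left",tri([((68,126),"scene",cs),((8,158),"side",cd)]))
print("tablet right low",tri([((217,190),"scene",cs),((187,238),"side",cd)]))
print("stamp knob",tri([((136,230),"scene",cs),((129,287),"side",cd)]))
print("box near top",tri([((240,190),"scene",cs),((200,205),"side",cd)]))
print("box red knob",tri([((254,160),"scene",cs),((194,186),"side",cd)]))
```

```text
probe (array([ 0.81643705, -0.02065726,  0.04110242]), [np.float64(3.8104531340263806e-05), np.float64(3.810453134022971e-05)])
tablet base [array([0.86 , 0.383, 0.   ]), array([0.923, 0.007, 0.   ])] [array([0.816, 0.431, 0.   ]), array([0.793, 0.024, 0.   ])]
tablet top right (array([0.98657191, 0.0217809 , 0.25698511]), [np.float64(0.0022185913209289425), np.float64(0.0022185913209289893)])
tablet top left (array([0.84747728, 0.41971018, 0.30990206]), [np.float64(0.003289655216495608), np.float64(0.00328965521649552)])
tablet right low (array([0.76011111, 0.07556641, 0.05797484]), [np.float64(0.022586883284965782), np.float64(0.022586883284965817)])
stamp knob (array([0.71906715, 0.32746535, 0.04615829]), [np.float64(0.0017609982685857005), np.float64(0.0017609982685857382)])
box near top (array([0.75321187, 0.00476824, 0.08410826]), [np.float64(0.0151481176419513), np.float64(0.015148117641951377)])
box red knob (array([ 0.83652523, -0.0898543 ,  0.11334188]), [np.float64(4.542476437459465e-05), np.float64(4.542476437456734e-05)])
```

```bash
cat >> h.py <<'E'
from scipy.spatial.transform import Rotation as Ro
def plan(target,yang=None):
    s=r.get_state(); R=Ro.from_quat(s["eef_rot"]).as_matrix(); d=R.T@(np.array(target)-s["tool_pos"])*100
    cur=np.degrees(np.arctan2(R[1,1],R[0,1])); o=[s["clock"],s["tool_pos"].round(4),"ydir",cur.round(1),"tilt",np.degrees(np.arccos(-R[2,2])).round(2),"q",s["q"].round(2),"F",s["contact_force"].round(1),"open",round(s["opening"],3)]
    print(*o); print("shift cm",d.round(2), "yaw",None if yang is None else [((cur-yang+90)%180-90).round(1)])
E
python3 -c "
from h import *
plan([.6538,.1168,.22],41)"
```

```text
1.25 [0.1863 0.5966 0.2527] ydir 72.7 tilt 0.0 q [-1.23  0.69 -0.19  1.57  0.16  0.9  -0.22] F [-0.7 -0.2  0.3] open 0.996
shift cm [-58.93 -31.86   3.27] yaw [np.float64(31.7)]
```

```bash
python3 -m inch '[[0.3,[-8,-4,0],4],[0.3,[-16,-8,0],8],[0.3,[-24,-13,0.5],12],[0.3,[-32,-17,1],16],[0.3,[-40,-21,1],20],[0.3,[-48,-26,1],26],[0.3,[-56,-30,1],31],[0.3,[-58.9,-31.8,1],31.7],[0.3,[-58.9,-31.8,1],31.7],[0.3,[-58.9,-31.8,1],31.7],[0.3,[-58.9,-31.8,1],31.7],[0.3,[-58.9,-31.8,1],31.7],[0.3,[-58.9,-31.8,1],31.7],[0.3,[-58.9,-31.8,1],31.7],[0.3,[-58.9,-31.8,1],31.7]]' 20
python3 - <<'E'
from h import *
plan([.6538,.1168,.22],41)
c=cam("wrist");im=viewer.snapshot("wrist");cv2.imwrite("pics/w1.png",im[:,:,::-1]); print(proj([[.6538,.1168,.16],[.533,.129,.136]],"wrist",c))
im=viewer.snapshot("scene");cv2.imwrite("pics/s5.png",im[:,:,::-1])
E
```

```text
clock: 2.75
tool_pos: [0.6559, 0.1125, 0.2423]
eef_rot: [0.418, 0.908, -0.001, 0.001]
contact_force: [-0.6, -0.1, -0.5]
opening: 0.703
2.75 [0.6559 0.1125 0.2423] ydir 40.6 tilt 0.17 q [-0.19  0.75 -0.1   1.45  0.09  0.95  0.39] F [-0.6 -0.1 -0.5] open 0.703
shift cm [0.47 0.12 2.23] yaw [np.float64(-0.4)]
[[281.88596458 217.8470914 ]
 [171.57520024  97.86524597]]
```

View pics/w1.png

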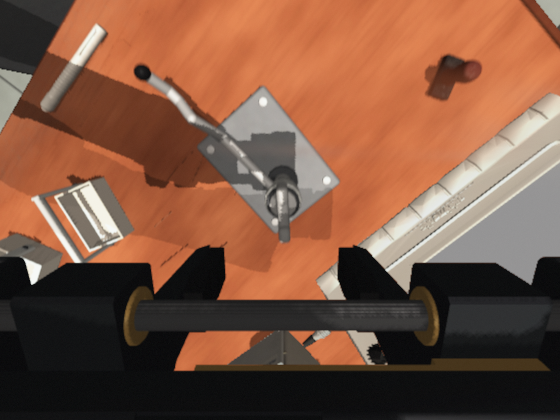

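View pics/s5.png

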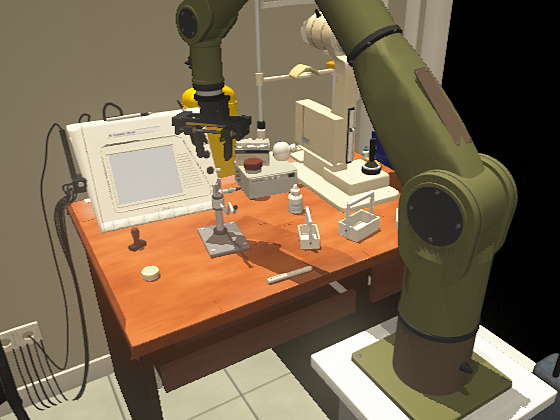

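The wrist view has the blade upright in the picture from (283,180) to (285,242), lined up with the jaws and near the predicted axis at (282,218). The hook runs from there to its ball at (143,72). I enlarge it to refine the blade angle and the hook direction.

Run:
```python
from h import *
c=cam("wrist");im=viewer.snapshot("wrist"); plan([.6538,.1168,.15],41)
crop(im,245,165,80,85,7,"w2.png");crop(im,125,55,90,80,7,"w2b.png")
for a in (126,131,136):
    e=np.array([np.cos(np.radians(a)),np.sin(np.radians(a)),0])*.022;P=np.array([.6538,.1168,.165]);print(a,((proj([P+e,P-e],"wrist",c)-[245,165])*7).round().tolist())
print(onz((143,72),"wrist",.1535,c))
```

```text
2.9 [0.6526 0.1195 0.2426] ydir 41.1 tilt 0.12 q [-0.19  0.75 -0.11  1.45  0.09  0.95  0.39] F [-1.3 -0.5  0.5] open 0.705
shift cm [-0.31 -0.09  9.26] yaw [np.float64(0.1)]
126 [[261.0, 244.0], [226.0, 628.0]]
131 [[243.0, 243.0], [243.0, 629.0]]
136 [[225.0, 244.0], [261.0, 628.0]]
[0.51072257 0.13783447 0.1535    ]
```

View pics/w2.png

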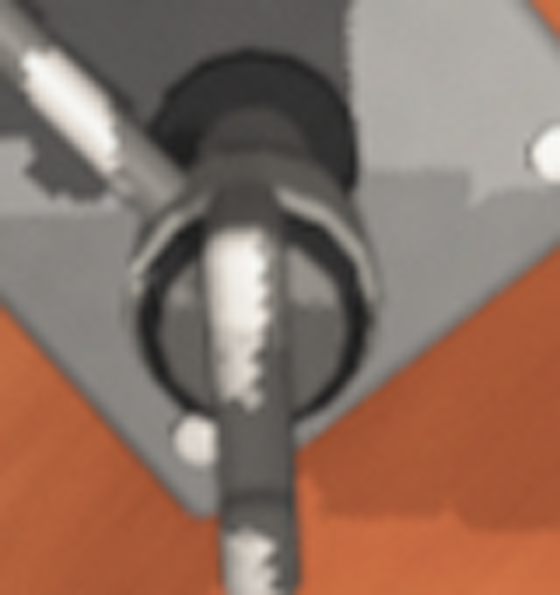

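View pics/w2b.png

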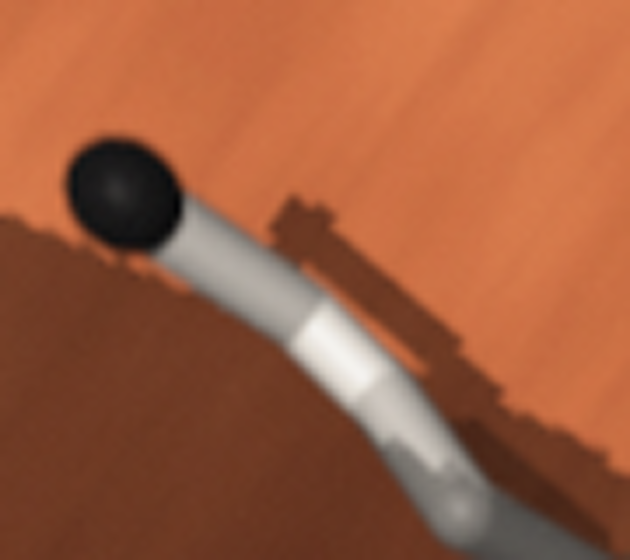

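```bash
python3 -c "
from h import *
plan([.6538,.1168,.149],43.5)"
python3 -m inch '[[0.3,[-0.1,0,2],-2.4],[0.3,[-0.2,0,5],-2.4],[0.3,[-0.2,0,8],-2.4],[0.3,[-0.2,0,9.3],-2.4],[0.3,[-0.2,0,9.3],-2.4],[0.3,[-0.2,0,9.3],-2.4]]' 20
python3 - <<'E'
from h import *
plan([.6538,.1168,.149],43.5)
im=viewer.snapshot("wrist");cv2.imwrite("pics/w3.png",im[:,:,::-1])
im=viewer.snapshot("side");crop(im,160,150,140,105,5,"d5.png")
E
```

```text
2.9 [0.6526 0.1195 0.2426] ydir 41.1 tilt 0.12 q [-0.19  0.75 -0.11  1.45  0.09  0.95  0.39] F [-1.3 -0.5  0.5] open 0.705
shift cm [-0.31 -0.09  9.36] yaw [np.float64(-2.4)]
clock: 3.5
tool_pos: [0.6554, 0.1171, 0.1508]
eef_rot: [0.395, 0.919, 0.001, 0.0]
contact_force: [0.4, -0.1, 0.3]
opening: 0.701
3.5 [0.6554 0.1171 0.1508] ydir 43.4 tilt 0.09 q [-0.19  0.86 -0.11  1.52  0.12  0.76  0.41] F [ 0.4 -0.1  0.3] open 0.701
shift cm [ 0.08 -0.14  0.18] yaw [np.float64(-0.1)]
```

View pics/w3.png

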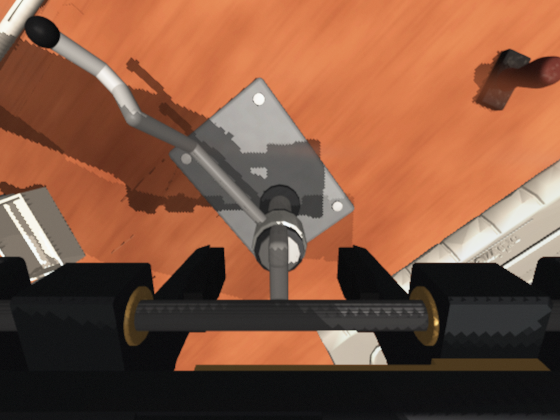

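View pics/d5.png

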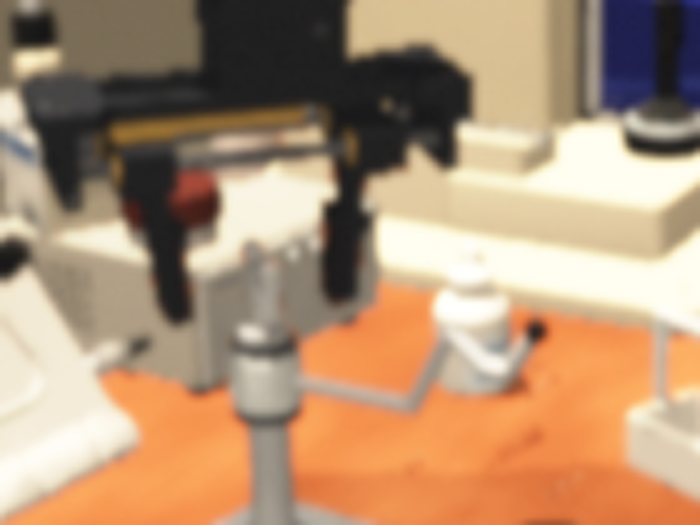

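The jaws straddle the blade, whose top is at about (263,250) in the side crop and lies midway between the fingers; in the wrist view it is at (280,265). I close on it.

```bash
python3 -m inch '[[1,[0.05,0,0.1],0],[1,[0.05,0,0.1],0],[1,[0.05,0,0.1],0],[1,[0.05,0,0.1],0],[1,[0.05,0,0.1],0],[1,[0.05,0,0.1],0],[1,[0.05,0,0.1],0]]' 25
python3 - <<'E'
from h import *
plan([.6538,.1168,.149],43.5);print(r.get_state()["moment"])
E
```

```text
clock: 4.3
tool_pos: [0.6547, 0.1162, 0.1487]
eef_rot: [0.396, 0.918, -0.0, -0.0]
contact_force: [-0.6, -0.6, 0.2]
opening: 0.098
4.3 [0.6547 0.1162 0.1487] ydir 43.4 tilt 0.01 q [-0.19  0.86 -0.11  1.52  0.12  0.76  0.41] F [-0.6 -0.6  0.2] open 0.098
shift cm [ 0.1  -0.02 -0.03] yaw [np.float64(-0.1)]
[-0.01843645  0.0125695   0.08130567]
```

```bash
python3 -m inch '[[1,[0,0,0],7],[1,[0,0,0],14],[1,[0,0,0],21],[1,[0,0,0],28],[1,[0,0,0],34],[1,[0,0,0],40],[1,[0,0,0],45],[1,[0,0,0],45],[1,[0,0,0],45]]' 25
python3 - <<'E'
from h import *
plan([.6538,.1168,.149],43.5);print(r.get_state()["moment"])
E
python3 -m inch '[[1,[0,0,0],2],[1,[0,0,0],4],[1,[0,0,0],6],[1,[0,0,0],8],[1,[0,0,0],8]]'
python3 - <<'E'
from h import *
plan([.6538,.1168,.149],43.5);print(r.get_state()["moment"])
E
```

```text
clock: 5.2
tool_pos: [0.6536, 0.1158, 0.1486]
eef_rot: [0.717, 0.697, -0.001, -0.001]
contact_force: [-4.4, -2.0, 3.7]
opening: 0.103
5.2 [0.6536 0.1158 0.1486] ydir -1.5 tilt 0.14 q [-0.3   0.87  0.11  1.53 -0.12  0.75 -0.17] F [-4.4 -2.   3.7] open 0.103
shift cm [ 0.1   0.01 -0.04] yaw [np.float64(-45.0)]
[-0.41962432  0.92043844 -0.00696958]
clock: 5.7
tool_pos: [0.6535, 0.1158, 0.1487]
eef_rot: [0.764, 0.645, -0.001, -0.001]
contact_force: [-5.0, -2.3, 4.5]
opening: 0.096
5.7 [0.6535 0.1158 0.1487] ydir -9.7 tilt 0.17 q [-0.32  0.87  0.15  1.53 -0.16  0.75 -0.27] F [-5.  -2.3  4.5] open 0.096
shift cm [ 0.1   0.02 -0.03] yaw [np.float64(-53.2)]
[-0.44715158  1.13898356  0.08478582]
```

```bash
python3 -m inch '[[1,[0,0,0],1.5],[1,[0,0,0],3],[1,[0,0,0],3]]'
python3 - <<'E'
from h import *
plan([.6538,.1168,.149],43.5);print(r.get_state()["moment"])
E
python3 -m inch '[[1,[0,0,0],1.5],[1,[0,0,0],3],[1,[0,0,0],3]]'
python3 - <<'E'
from h import *
plan([.6538,.1168,.149],43.5);print(r.get_state()["moment"])
im=viewer.snapshot("wrist");cv2.imwrite("pics/w4.png",im[:,:,::-1])
E
```

```text
clock: 6.0
tool_pos: [0.6534, 0.1159, 0.1486]
eef_rot: [0.78, 0.625, -0.001, -0.001]
contact_force: [-6.3, -1.9, 5.4]
opening: 0.102
6.0 [0.6534 0.1159 0.1486] ydir -12.6 tilt 0.17 q [-0.33  0.87  0.16  1.53 -0.18  0.75 -0.31] F [-6.3 -1.9  5.4] open 0.102
shift cm [ 0.1   0.02 -0.04] yaw [np.float64(-56.1)]
[-0.47953644  1.20758325  0.41938182]
clock: 6.3
tool_pos: [0.6534, 0.1159, 0.1486]
eef_rot: [0.796, 0.605, -0.001, -0.001]
contact_force: [-5.0, -1.8, 4.8]
opening: 0.109
6.3 [0.6534 0.1159 0.1486] ydir -15.6 tilt 0.17 q [-0.34  0.87  0.17  1.53 -0.2   0.75 -0.35] F [-5.  -1.8  4.8] open 0.109
shift cm [ 0.1   0.01 -0.04] yaw [np.float64(-59.1)]
[-0.455323    1.21047622  0.45716879]
```

View pics/w4.png

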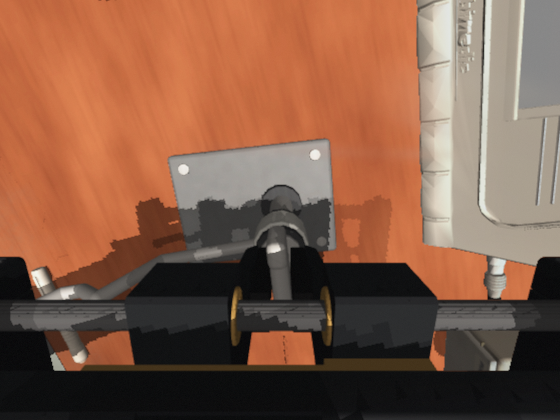

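```bash
python3 -m inch '[[1,[0,0,0],-7],[1,[0,0,0],-14],[1,[0,0,0],-21],[1,[0,0,0],-28],[1,[0,0,0],-35],[1,[0,0,0],-42],[1,[0,0,0],-49],[1,[0,0,0],-56],[1,[0,0,0],-63],[1,[0,0,0],-70],[1,[0,0,0],-77],[1,[0,0,0],-84],[1,[0,0,0],-90],[1,[0,0,0],-95],[1,[0,0,0],-95],[1,[0,0,0],-95]]'
python3 - <<'E'
from h import *
plan([.6538,.1168,.149],79.5);print(r.get_state()["moment"])
im=viewer.snapshot("wrist");cv2.imwrite("pics/w5.png",im[:,:,::-1])
E
```

```text
clock: 7.95
tool_pos: [0.655, 0.1171, 0.1486]
eef_rot: [0.094, 0.996, 0.001, 0.0]
contact_force: [-1.1, 1.1, -0.6]
opening: 0.097
7.95 [0.655  0.1171 0.1486] ydir 79.3 tilt 0.1 q [-0.1   0.87 -0.28  1.52  0.31  0.79  0.88] F [-1.1  1.1 -0.6] open 0.097
shift cm [ 0.11 -0.05 -0.04] yaw [np.float64(-0.2)]
[0.27499828 0.19266606 0.07198862]
```

View pics/w5.png

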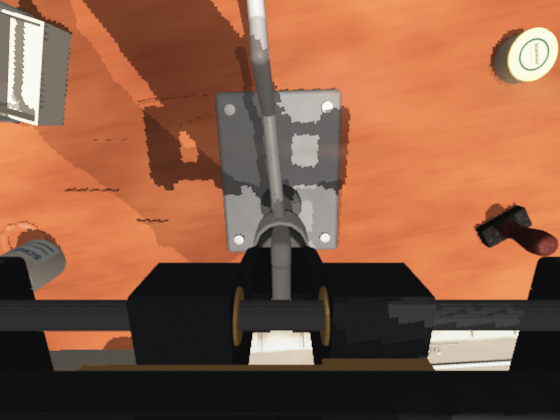

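```bash
python3 -m inch '[[0.4,[0,0,0],0],[0.4,[0,0,0],0],[0.4,[0,0,0],0],[0.4,[0,0,0],0],[0.3,[0,0,-3],0],[0.3,[0,0,-7],0],[0.2,[0,0,-10],0],[0.2,[0,0,-10],0],[0.2,[0,0,-10],0],[0.2,[0,0,-10],0]]'
python3 - <<'E'
from h import *
plan([.468,-.214,.25],None)
c=cam("wrist");im=viewer.snapshot("wrist");cv2.imwrite("pics/w6.png",im[:,:,::-1])
np.savez("w6.npz",K=c[0],T=c[1])
E
```

```text
clock: 9.0
tool_pos: [0.6539, 0.1159, 0.2473]
eef_rot: [0.093, 0.996, -0.001, -0.001]
contact_force: [0.2, -0.6, 0.0]
opening: 0.797
9.0 [0.6539 0.1159 0.2473] ydir 79.4 tilt 0.15 q [-0.08  0.76 -0.32  1.43  0.26  0.99  0.92] F [ 0.2 -0.6  0. ] open 0.797
shift cm [ 12.17 -35.86  -0.19] yaw None
```

View pics/w6.png

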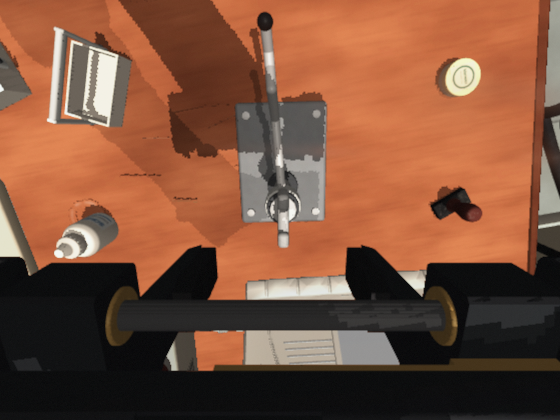

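The wrist view shows the freed blade from (283,195) to (284,245), parallel to the long side of the foot, so a quarter turn out. The hook ball is at (265,21) and the small look-alike caddy at (90,80). Next I measure the hook shape.

Run:
```python
from h import *
cs,cd=cam("scene"),cam("side"); z=np.load("w6.npz"); cw=(z["K"],z["T"])
s=lambda u,v:(190+u/9,172+v/9); d=lambda u,v:(180+u/8,195+v/8)
ax=np.array([.6541,.1164])
def show(n,o):
    X,e=tri(o); w=X[:2]-ax; print(n,X.round(4),"r",np.linalg.norm(w).round(4),"ang",np.degrees(np.arctan2(w[1],w[0])).round(1),np.round(e,4))
show("tip",[(s(410,316),"scene",cs),(d(697,170),"side",cd)])
show("tip3",[(s(410,316),"scene",cs),(d(697,170),"side",cd),((265,21),"wrist",cw)])
show("elbow",[(s(342,380),"scene",cs),(d(498,288),"side",cd)])
show("hump",[(s(353,272),"scene",cs),(d(556,165),"side",cd)])
show("low",[(s(400,365),"scene",cs),(d(640,235),"side",cd)])
show("root",[(s(275,292),"scene",cs),(d(345,252),"side",cd)])
print(proj([.5131,.1308,.151],"wrist",cw))
im=cv2.imread("pics/w6.png")[:,:,::-1];crop(im,235,0,80,120,5,"w6c.png"); 
print(onz((265,21),"wrist",.1535,cw))
```

```text
tip [0.5131 0.1308 0.151 ] r 0.1417 ang 174.2 [0.0002 0.0002]
tip3 [0.5131 0.1312 0.1511] r 0.1418 ang 174.0 [0.0005 0.0003 0.0006]
elbow [0.5749 0.1248 0.1033] r 0.0797 ang 173.9 [0.0013 0.0013]
hump [0.5556 0.1276 0.1449] r 0.0991 ang 173.5 [0. 0.]
low [0.5315 0.1263 0.1274] r 0.123 ang 175.4 [0.0007 0.0007]
root [0.6243 0.1224 0.1069] r 0.0304 ang 168.6 [0.0007 0.0007]
[[263.59061632  20.77478969]]
[0.51418368 0.13170058 0.1535    ]
```

View pics/w6c.png

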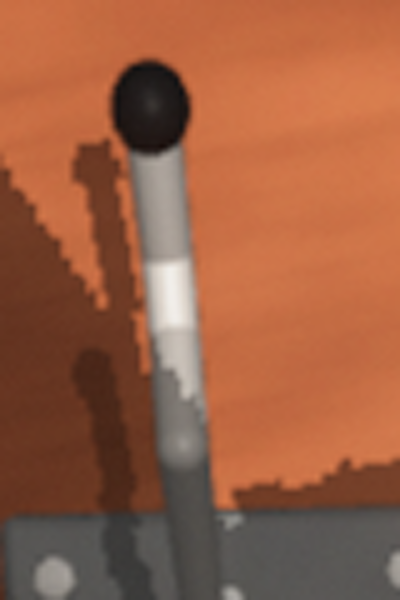

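```bash
python3 -c "
from h import *
plan([.470,-.265,.255],12)"
```

```text
9.05 [0.6538 0.1159 0.2471] ydir 79.4 tilt 0.17 q [-0.08  0.76 -0.32  1.43  0.26  0.99  0.92] F [-0.8  0.7  0.3] open 0.8
shift cm [ 11.03 -40.83  -0.7 ] yaw [np.float64(67.4)]
```

```bash
python3 -m inch '[[0,[1,-3.5,-0.7],6],[0,[2.2,-8,-0.7],13],[0,[3.3,-12,-0.7],20],[0,[4.4,-16,-0.7],27],[0,[5.5,-20,-0.7],34],[0,[6.6,-25,-0.7],41],[0,[7.8,-29,-0.7],48],[0,[9,-33,-0.7],55],[0,[10,-37,-0.7],62],[0,[11,-40.8,-0.7],67.4],[0,[11,-40.8,-0.7],67.4],[0,[11,-40.8,-0.7],67.4],[0,[11,-40.8,-0.7],67.4]]' 40
python3 - <<'E'
from h import *
r.get_state()
c=cam("wrist");im=viewer.snapshot("wrist");plan([.4621,-.185,.106],12)
cv2.imwrite("pics/w7.png",im[:,:,::-1]); np.savez("w7.npz",K=c[0],T=c[1])
P=np.array([.4684,-.2143,0]);R=rz(.2104)
print(proj(np.array([[0,.0545,.107],[0,-.0545,.107],[0,0,.107],[.032,.05,.038],[-.032,.05,.038]])@R.T+P,"wrist",c).round(1).tolist())
E
```

```text
clock: 10.35
tool_pos: [0.4717, -0.2628, 0.255]
eef_rot: [0.629, 0.778, 0.0, -0.001]
contact_force: [-0.5, -0.6, 0.4]
opening: 1.0
10.4 [ 0.4719 -0.2626  0.2552] ydir 12.1 tilt 0.09 q [ 0.44  0.57 -0.03  1.82  0.02  0.75  0.61] F [ 0.3 -0.3  0. ] open 1.001
shift cm [ 7.77  0.67 14.93] yaw [np.float64(0.1)]
[[288.8, 90.9], [287.9, 209.1], [288.3, 153.2], [315.9, 102.5], [258.6, 102.4]]
```

View pics/w7.png

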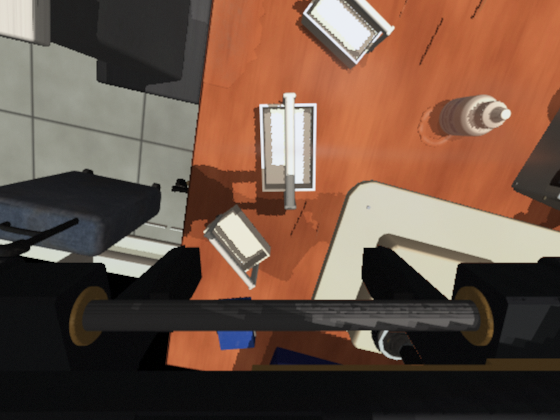

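The middle, largest tray is upright below, with its bar from (290,95) to (290,208); the fit predicted (289,91) to (288,209). An enlarged crop will confirm it.

Run:
```python
from h import *
im=cv2.imread("pics/w7.png")[:,:,::-1];crop(im,245,80,90,140,4.2,"w7c.png")
z=np.load("w7.npz");c=(z["K"],z["T"])
P=np.array([.4684,-.2143,0]);R=rz(.2104)
b=proj(np.array([[-.0045,.0545,.107],[.0045,.0545,.107],[-.0045,-.0545,.107],[.0045,-.0545,.107],[.032,.05,.038],[-.032,.05,.038],[-.032,-.05,.038],[.032,-.05,.038]])@R.T+P,"wrist",c)
print(((b-[245,80])*4.2).round().tolist())
```

```text
[[163.0, 46.0], [205.0, 46.0], [161.0, 542.0], [199.0, 542.0], [298.0, 95.0], [57.0, 94.0], [64.0, 463.0], [286.0, 463.0]]
```

View pics/w7c.png

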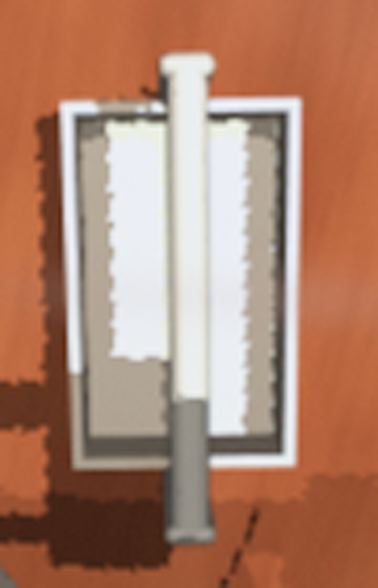

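```bash
python3 -c "
from h import *
plan([.4632,-.1855,.098],12.1)"
```

```text
10.4 [ 0.4719 -0.2626  0.2552] ydir 12.1 tilt 0.09 q [ 0.44  0.57 -0.03  1.82  0.02  0.75  0.61] F [ 0.3 -0.3  0. ] open 1.001
shift cm [ 7.7   0.77 15.73] yaw [np.float64(0.0)]
```

```bash
python3 -m inch '[[0,[3.5,0.3,0],0],[0,[7.7,0.8,1],0],[0,[7.7,0.8,4],0],[0,[7.7,0.8,8],0],[0,[7.7,0.8,11],0],[0,[7.7,0.8,13.5],0],[0,[7.7,0.8,15.7],0],[0,[7.7,0.8,15.7],0],[0,[7.7,0.8,15.7],0]]' 40
python3 - <<'E'
from h import *
plan([.4632,-.1855,.098],12.1)
im=viewer.snapshot("side");crop(im,260,130,140,110,5,"d6.png")
im=viewer.snapshot("wrist");cv2.imwrite("pics/w8.png",im[:,:,::-1])
E
```

```text
clock: 11.3
tool_pos: [0.4635, -0.1864, 0.0988]
eef_rot: [0.629, 0.777, 0.0, -0.0]
contact_force: [1.2, -1.3, 0.3]
opening: 0.999
11.3 [ 0.4635 -0.1864  0.0988] ydir 12.1 tilt 0.05 q [ 0.3   0.79 -0.02  2.07  0.04  0.28  0.46] F [ 1.2 -1.3  0.3] open 0.999
shift cm [ 0.09 -0.01  0.08] yaw [np.float64(-0.0)]
```

View pics/d6.png

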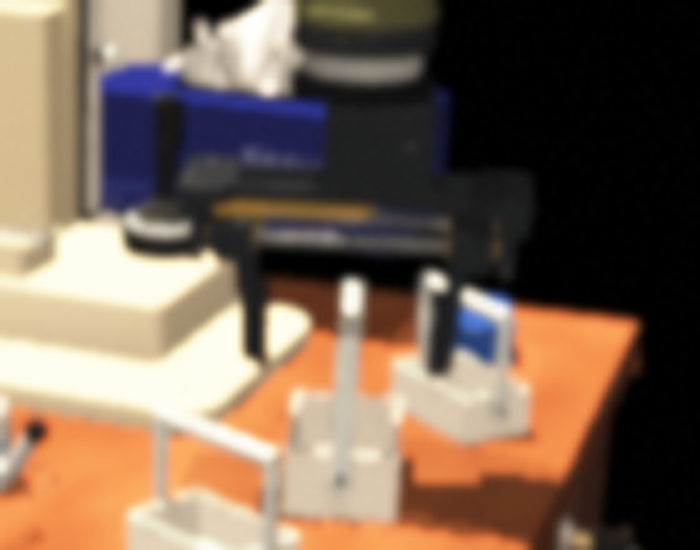

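View pics/w8.png

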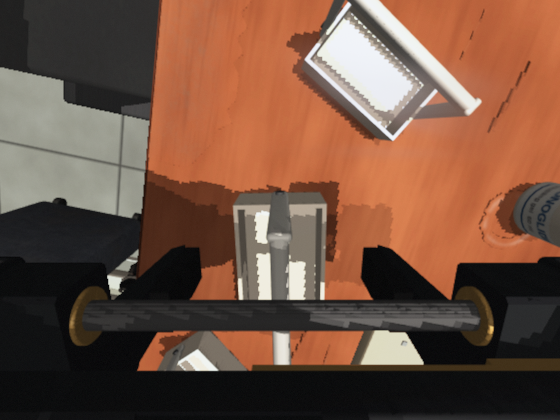

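The bar at (351,285) in the side crop lies midway between the fingers, and in the wrist view it is at (281,260). I close on it and lift.

```bash
python3 -m inch '[[1,[0,0,0],0],[1,[0,0,0],0],[1,[0,0,0],0],[1,[0,0,0],0],[1,[0,0,0],0],[1,[0,0,0],0],[1,[0,0,0],0],[1,[0,0,0],0],[1,[0,0,-1],0],[1,[0,0,-3],0],[1,[0,0,-6],0],[1,[0,0,-10],0],[1,[0,0,-14],0],[1,[0,0,-14],0],[1,[0,0,-14],0],[1,[0,0,-14],0]]' 50
python3 - <<'E'
from h import *
plan([.4632,-.1855,.098],12.1)
im=viewer.snapshot("side");crop(im,260,110,140,110,5,"d7.png")
im=viewer.snapshot("scene");crop(im,300,110,140,110,5,"s7.png")
E
```

```text
clock: 13.0
tool_pos: [0.4623, -0.1871, 0.2381]
eef_rot: [0.63, 0.777, -0.0, -0.001]
contact_force: [0.6, -0.0, -0.0]
opening: 0.004
13.0 [ 0.4623 -0.1871  0.2381] ydir 12.0 tilt 0.1 q [ 0.31  0.55 -0.03  1.96  0.02  0.64  0.48] F [ 0.6 -0.  -0. ] open 0.004
shift cm [ 0.12  0.14 14.01] yaw [np.float64(-0.1)]
```

View pics/d7.png

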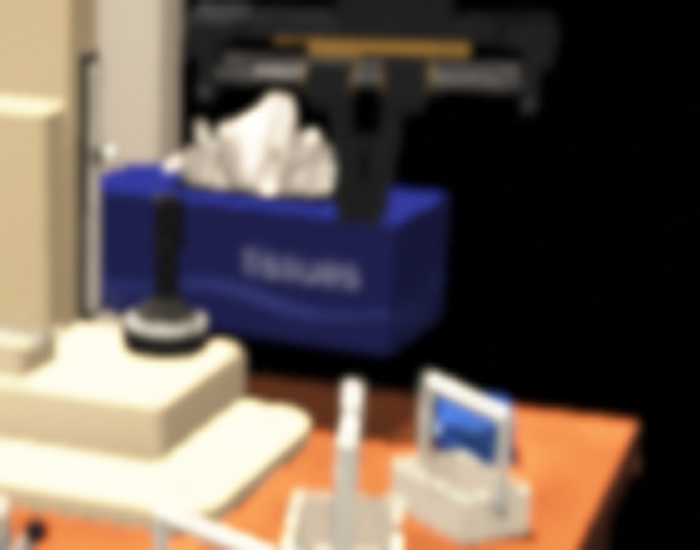

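View pics/s7.png

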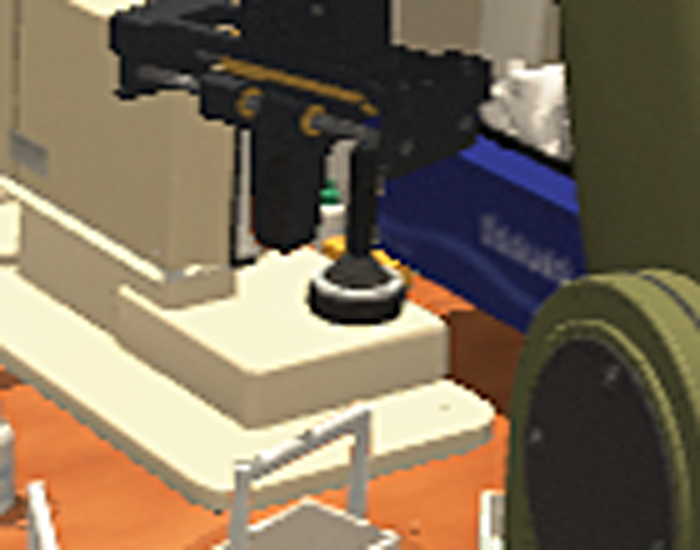

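The grasp failed: the fingers shut empty (opening 0.004) and the caddy is still on the desk. I check whether it moved and how fast the fingers close.

```bash
sed -i 's/^for lab.*/for lab,a,b in (("mid",(359,218),(329,211)),):/' fitc.py; python3 fitc.py
python3 -m inch '[[0,[-7.7,0,-1.5],0],[0,[-7.7,0,-1.5],0],[0,[-7.7,0,-1.5],0],[0,[-7.7,0,-1.5],0]]' 40;  python3 - <<'E'
from h import *
r.get_state()
c=cam("wrist");im=viewer.snapshot("wrist");plan([.4632,-.1855,.098],12.1)
cv2.imwrite("pics/w9.png",im[:,:,::-1]); np.savez("w9.npz",K=c[0],T=c[1]);crop(im,245,80,90,140,4.2,"w9c.png")
P=np.array([.4694,-.2148,0]);R=rz(.2104)
b=proj(np.array([[-.0045,.0545,.107],[.0045,.0545,.107],[-.0045,-.0545,.107],[.0045,-.0545,.107],[.032,.05,.038],[-.032,.05,.038],[-.032,-.05,.038],[.032,-.05,.038]])@R.T+P,"wrist",c)
print(((b-[245,80])*4.2).round().tolist())
E
```

```text
mid [ 0.4686 -0.215   3.351   0.9748] 0.013
clock: 13.6
tool_pos: [0.4785, -0.2627, 0.2529]
eef_rot: [0.63, 0.777, -0.0, -0.001]
contact_force: [-0.3, 0.9, -0.4]
opening: 0.343
13.65 [ 0.4785 -0.2616  0.2528] ydir 12.0 tilt 0.14 q [ 0.44  0.58 -0.04  1.81  0.03  0.75  0.6 ] F [ 0.2 -0.4  1.1] open 0.388
shift cm [ 7.73  0.1  15.5 ] yaw [np.float64(-0.1)]
[[134.0, 41.0], [177.0, 41.0], [137.0, 542.0], [175.0, 542.0], [276.0, 91.0], [34.0, 91.0], [44.0, 462.0], [267.0, 462.0]]
```

View pics/w9c.png

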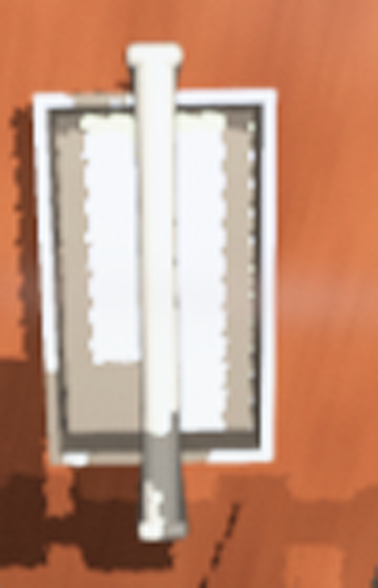

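View pics/w9.png

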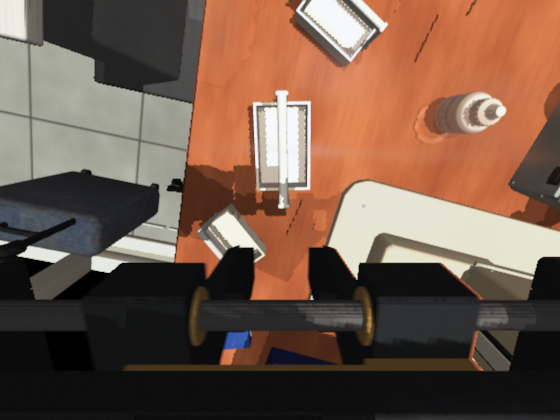

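The caddy is unmoved. The fingers run at about 0.9 of their range per second, so I lifted before they had closed. I will regrasp with the jaws half closed beforehand and lift only once the grip is confirmed.

```bash
python3 -m inch '[[0.5,[3.5,0.1,0],0],[0.5,[7.7,0.15,1],0],[0.5,[7.7,0.15,4],0],[0.5,[7.7,0.15,8],0],[0.5,[7.7,0.15,11],0],[0.5,[7.7,0.15,13.5],0],[0.5,[7.7,0.15,15.5],0],[0.5,[7.7,0.15,15.5],0],[0.5,[7.7,0.15,15.5],0],[1,[7.7,0.15,15.5],0],[1,[7.7,0.15,15.5],0],[1,[7.7,0.15,15.5],0],[1,[7.7,0.15,15.5],0],[1,[7.7,0.15,15.5],0],[1,[7.7,0.15,15.5],0],[1,[7.7,0.15,15.5],0],[1,[7.7,0.15,15.5],0]]' 50; python3 -c "
from h import *
plan([.4632,-.1855,.098],12.1)"
```

```text
clock: 15.35
tool_pos: [0.4643, -0.1871, 0.0988]
eef_rot: [0.63, 0.777, -0.0, -0.0]
contact_force: [-0.6, 0.4, 4.5]
opening: 0.094
15.35 [ 0.4643 -0.1871  0.0988] ydir 11.9 tilt 0.02 q [ 0.3   0.79 -0.02  2.06  0.04  0.29  0.46] F [-0.6  0.4  4.5] open 0.094
shift cm [ 0.18 -0.07  0.08] yaw [np.float64(-0.2)]
```

```bash
python3 -m inch '[[1,[0,0,-1],0],[1,[0,0,-3],0],[1,[0,0,-6],0],[1,[0,0,-9],0],[1,[0,0,-12],0],[1,[0,0,-14],0],[1,[0,0,-14],0],[1,[0,0,-14],0]]' 50
python3 - <<'E'
from h import *
plan([.4632,-.1855,.098],12.1)
im=viewer.snapshot("side");crop(im,260,110,140,110,5,"d8.png")
E
```

```text
clock: 16.15
tool_pos: [0.4644, -0.1869, 0.2387]
eef_rot: [0.63, 0.777, 0.0, 0.0]
contact_force: [-0.5, -0.7, -1.7]
opening: 0.091
16.15 [ 0.4644 -0.1869  0.2387] ydir 12.0 tilt 0.02 q [ 0.31  0.55 -0.03  1.96  0.03  0.64  0.47] F [-0.5 -0.7 -1.7] open 0.091
shift cm [ 0.16 -0.1  14.07] yaw [np.float64(-0.1)]
```

View pics/d8.png

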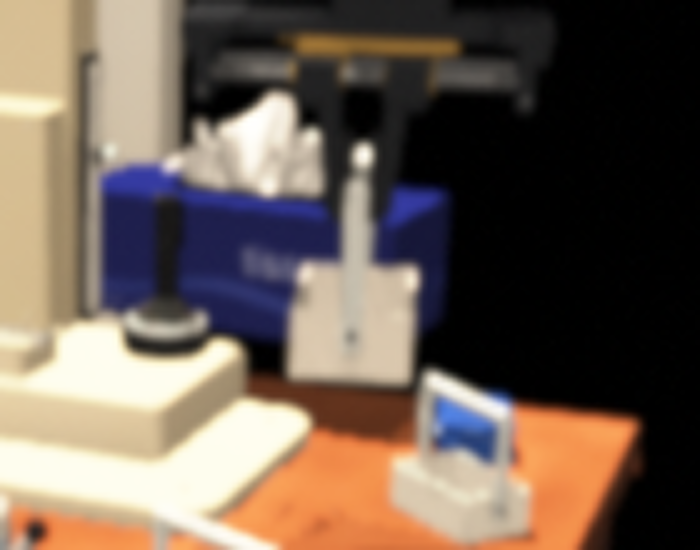

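```bash
python3 -c "
from h import *
plan([.4432,.1667,.2387],-6)"
```

```text
16.2 [ 0.464  -0.1868  0.238 ] ydir 12.0 tilt 0.08 q [ 0.31  0.55 -0.03  1.96  0.03  0.64  0.47] F [-0.2  0.1 -1. ] open 0.094
shift cm [35.01  5.3  -0.05] yaw [np.float64(18.0)]
```

```bash
python3 -m inch '[[1,[1.5,0.2,0],1],[1,[4,0.6,0],3],[1,[7,1,0],6],[1,[10,1.5,0],9],[1,[13,2,0],12],[1,[16,2.4,0],15],[1,[19,2.9,0],18],[1,[22,3.3,0],18],[1,[25,3.8,0],18],[1,[28,4.2,0],18],[1,[31,4.7,0],18],[1,[33.5,5.1,0],18],[1,[35,5.3,0],18],[1,[35,5.3,0],18],[1,[35,5.3,0],18],[1,[35,5.3,0],18]]'
python3 - <<'E'
from h import *
plan([.4432,.1667,.1698],-6)
for n in("side","scene"):
    im=viewer.snapshot(n);crop(im,*( (180,130,150,110) if n=="side" else (190,120,150,110)),5,f"{n}9.png")
E
```

```text
clock: 17.8
tool_pos: [0.4437, 0.1647, 0.2382]
eef_rot: [0.744, 0.668, -0.001, 0.0]
contact_force: [1.4, 0.6, -0.4]
opening: 0.091
17.8 [0.4437 0.1647 0.2382] ydir -6.2 tilt 0.1 q [-0.54  0.52  0.14  2.04 -0.12  0.59 -0.43] F [ 1.4  0.6 -0.4] open 0.091
shift cm [ 0.2  -0.07  6.84] yaw [np.float64(-0.2)]
```

View pics/side9.png

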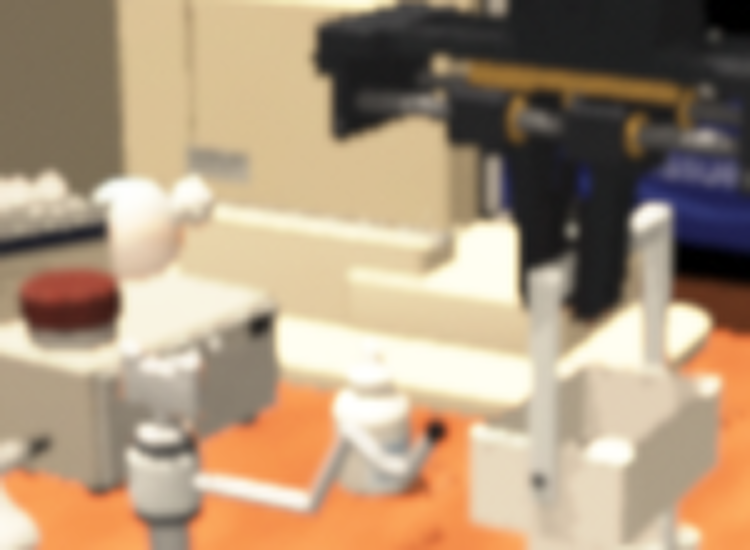

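View pics/scene9.png

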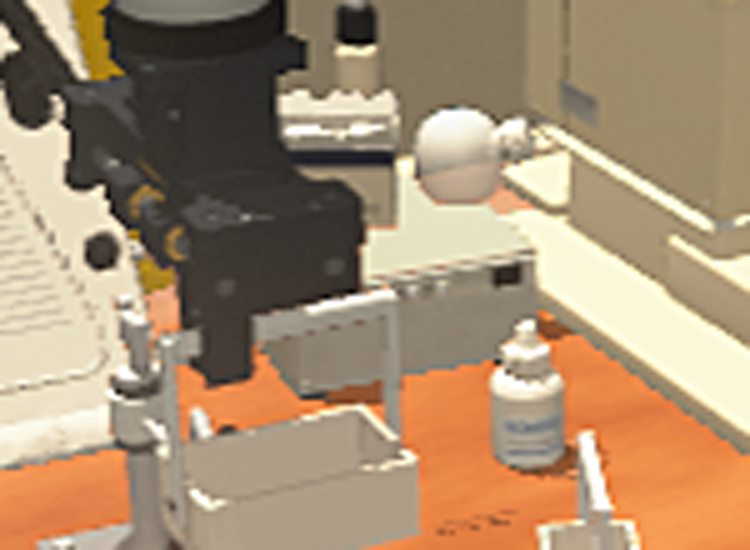

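```bash
cat > fit2.py <<'E'
from h import *
from scipy.optimize import minimize
import sys
x0=[float(v) for v in sys.argv[1:5]]+[0,0]
cs={n:cam(n) for n in("scene","side")}
ms={}
for n in cs:
    e=proj(np.array([x0[:3]])+[0,0,.05],n,cs[n])[0]
    for o in viewer.outline_of(n,"caddy"):
        b=o["bbox"]
        if np.hypot(b[0]+b[2]/2-e[0],b[1]+b[3]/2-e[1])<25 and o["p"]>.25 and n not in ms: ms[n]=o["pixels"].astype(float);print(n,o["p"],b)
bl={n:cv2.GaussianBlur(m,(0,0),1.5) for n,m in ms.items()}
def f(p):
    R=rz(p[3])@Ro.from_euler("xy",p[4:6]).as_matrix()
    return sum(((cv2.GaussianBlur(render(CPARTS,R,np.array(p[:3]),n,cs[n]),(0,0),1.5)-bl[n])**2).sum()/ms[n].sum() for n in ms)
S=np.array([x0]+[np.array(x0)+d for d in np.diag([.01,.01,.01,.1,.08,.08])])
R=minimize(f,x0,method="Nelder-Mead",options=dict(initial_simplex=S,maxiter=500));p=R.x
Rm=rz(p[3])@Ro.from_euler("xy",p[4:6]).as_matrix()
h=Rm@[0,0,.095]+p[:3]
print("pose",p.round(4),"fun",round(R.fun,3),"handle_mid",h.round(4),"bar ang",np.degrees(np.arctan2(Rm[1,1],Rm[0,1])).round(1),"tilt",np.degrees(np.arccos(Rm[2,2])).round(1),"to seat",(h-[.5338,.129,.136]).round(4),np.linalg.norm(h-[.5338,.129,.136]).round(4))
E
python3 fit2.py .44 .137 .139 -.105;  python3 -c "
from h import *
plan([.4432,.1667,.1698],-6)"
```

```text
side 0.59 [275.8, 170.9, 48.2, 69.1]
pose [ 0.4398  0.1376  0.138  -0.0896  0.0247  0.003 ] fun 0.064 handle_mid [0.4399 0.1352 0.2329] bar ang 84.9 tilt 1.4 to seat [-0.0939  0.0062  0.0969] 0.1351
18.0 [0.4441 0.1654 0.2387] ydir -6.1 tilt 0.01 q [-0.54  0.52  0.14  2.03 -0.12  0.59 -0.43] F [-0.7  0.1 -0.7] open 0.095
shift cm [ 0.12 -0.1   6.89] yaw [np.float64(-0.1)]
```

```bash
python3 -m inch '[[1,[0,0,1],0],[1,[0,0,3],0],[1,[0,0,5],0],[1,[0,0,6.3],0],[1,[0,0,6.8],0],[1,[0,0,6.8],0],[1,[0,0,6.8],0]]'
python3 - <<'E'
from h import *
plan([.5317,.1582,.171],-6)
for n in("side","scene"):
    im=viewer.snapshot(n);crop(im,*( (180,130,150,130) if n=="side" else (190,120,150,130)),4.5,f"{n}10.png")
E
```

```text
clock: 18.7
tool_pos: [0.4442, 0.1663, 0.1709]
eef_rot: [0.743, 0.669, 0.0, 0.0]
contact_force: [-0.4, 0.8, -1.3]
opening: 0.097
18.7 [0.4442 0.1663 0.1709] ydir -6.1 tilt 0.03 q [-0.52  0.64  0.1   2.1  -0.15  0.41 -0.41] F [-0.4  0.8 -1.3] open 0.097
shift cm [ 0.12  8.79 -0.  ] yaw [np.float64(-0.1)]
```

View pics/side10.png

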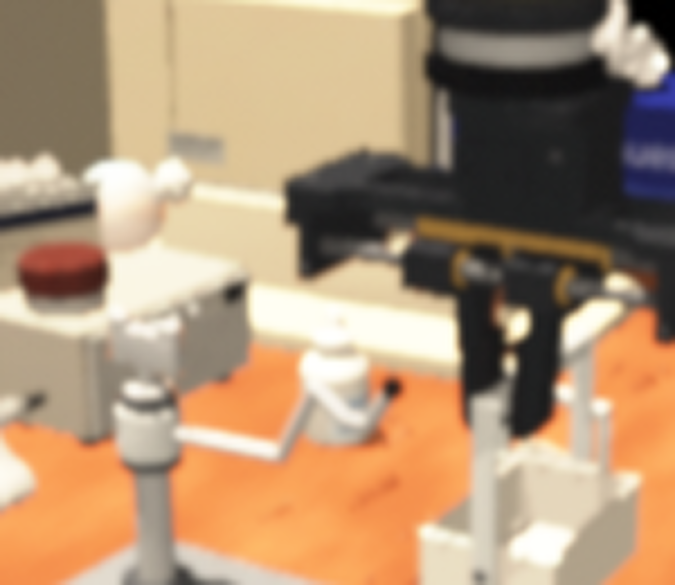

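View pics/scene10.png

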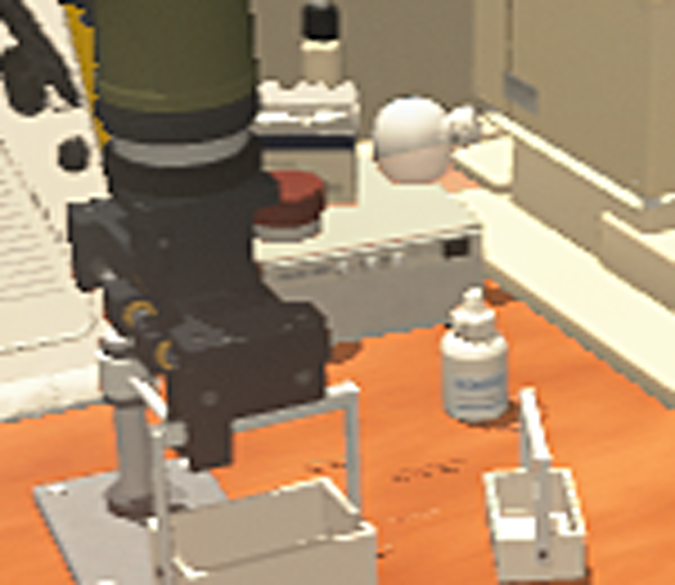

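The caddy is held level in front of the hook's ball, which is at (392,386) in the side crop, with the bar above the ball's height and the tray below it. I move it in along tool y.

```bash
python3 -m inch '[[1,[0,1,0],0],[1,[0,2.5,0],0],[1,[0,4,0],0],[1,[0.1,5.5,0],0],[1,[0.1,7,0],0],[1,[0.1,8.2,0],0],[1,[0.1,8.8,0],0],[1,[0.1,8.8,0],0],[1,[0.1,8.8,0],0]]'
python3 - <<'E'
from h import *
plan([.5317,.1582,.171],-6)
for n in("side","scene"):
    im=viewer.snapshot(n);crop(im,*( (180,150,110,100) if n=="side" else (180,150,110,100)),6,f"{n}11.png")
E
python3 fit2.py .528 .1296 .072 -.105
```

```text
clock: 19.7
tool_pos: [0.5311, 0.158, 0.1707]
eef_rot: [0.743, 0.669, -0.0, -0.0]
contact_force: [-0.3, -0.6, -1.9]
opening: 0.095
19.7 [0.5311 0.158  0.1707] ydir -6.0 tilt 0.04 q [-0.43  0.72  0.1   1.87 -0.13  0.56 -0.35] F [-0.3 -0.6 -1.9] open 0.095
shift cm [ 0.02  0.06 -0.03] yaw [np.float64(-0.0)]
scene 0.9 [211.3, 193.9, 48.1, 50.4]
side 0.64 [237.4, 198.3, 49.9, 64.6]
pose [ 0.5257  0.1299  0.07   -0.109  -0.0019  0.0251] fun 0.153 handle_mid [0.5281 0.1298 0.1649] bar ang 83.8 tilt 1.4 to seat [-0.0057  0.0008  0.0289] 0.0295
```

View pics/side11.png

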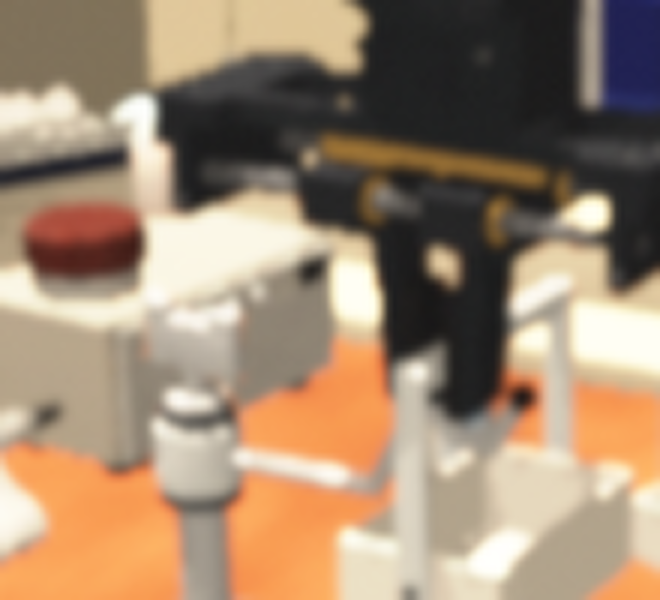

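View pics/scene11.png

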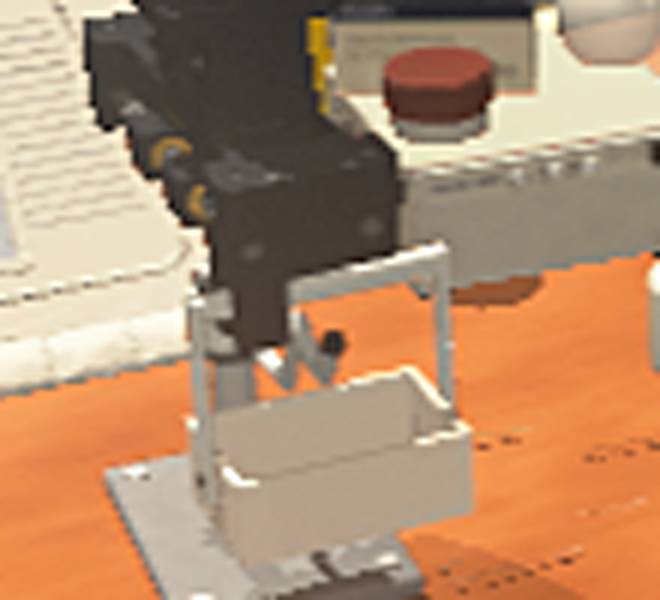

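The ball shows through the window at (333,342) in the scene crop and no contact force is felt. I lower it.

```bash
python3 -m inch '[[1,[0,0,0.5],0],[1,[0,0.1,1],0],[1,[0,0.3,1.6],0],[1,[0,0.4,2.2],0],[1,[0,0.5,2.5],0],[1,[0,0.5,2.5],0],[1,[0,0.5,2.5],0]]'; python3 -m inch '[[1,[0,0,0.1],0],[1,[0,0,0.2],0],[1,[0,0,0.3],0],[1,[0,0,0.3],0]]'; python3 -m inch '[[1,[0,0,0.1],0],[1,[0,0,0.2],0],[1,[0,0,0.2],0]]'
python3 - <<'E'
from h import *
plan([.5317,.1582,.171],-6)
for n in("side","scene"):
    im=viewer.snapshot(n);crop(im,*( (180,150,110,100) if n=="side" else (180,150,110,100)),6,f"{n}12.png")
E
python3 fit2.py .533 .129 .041 -.105
```

```text
clock: 20.6
tool_pos: [0.5366, 0.1575, 0.1456]
eef_rot: [0.743, 0.669, -0.0, -0.0]
contact_force: [0.3, 0.2, -1.4]
opening: 0.09
clock: 21.0
tool_pos: [0.5364, 0.1575, 0.1426]
eef_rot: [0.743, 0.669, -0.0, -0.0]
contact_force: [0.4, -0.3, -1.0]
opening: 0.095
clock: 21.3
tool_pos: [0.5364, 0.1575, 0.1406]
eef_rot: [0.743, 0.669, -0.0, -0.0]
contact_force: [0.4, -0.5, -1.5]
opening: 0.094
21.3 [0.5364 0.1575 0.1406] ydir -6.1 tilt 0.02 q [-0.42  0.77  0.09  1.87 -0.13  0.51 -0.35] F [ 0.4 -0.5 -1.5] open 0.094
shift cm [ 0.02 -0.48 -3.04] yaw [np.float64(-0.1)]
scene 0.92 [211.4, 204.8, 47.7, 49.4]
side 0.85 [235.4, 209.3, 47.5, 66.2]
pose [ 0.5325  0.13    0.0402 -0.0806  0.0218  0.0049] fun 0.153 handle_mid [0.5328 0.1279 0.1351] bar ang 85.4 tilt 1.3 to seat [-0.001  -0.0011 -0.0009] 0.0017
```

View pics/side12.png

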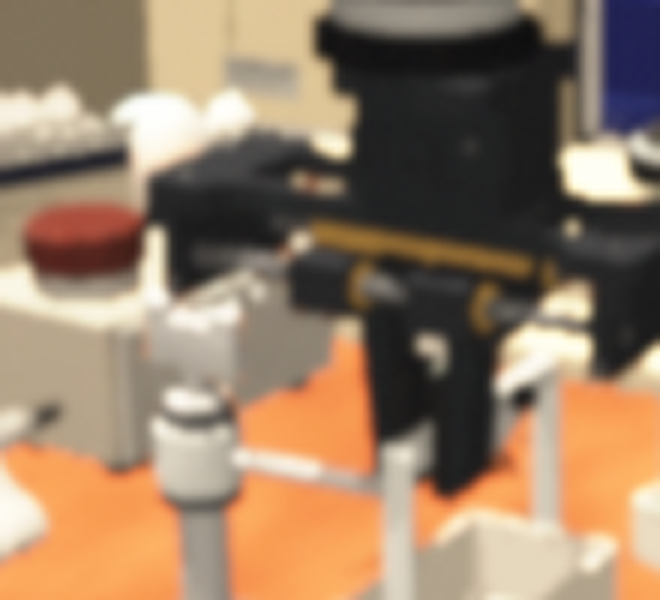

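View pics/scene12.png

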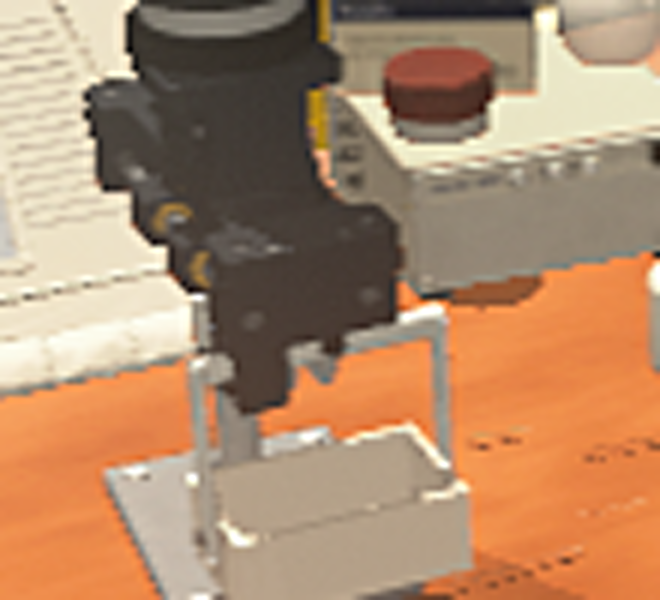

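The hook now lies under the bar and the fit is within 2 mm of the seat, with no contact yet. I creep down.

```bash
python3 -m inch '[[1,[0,0,0.1],0],[1,[0,0,0.1],0]]'; python3 -m inch '[[1,[0,0,0.1],0],[1,[0,0,0.1],0]]';  python3 -m inch '[[1,[0,0,0.1],0],[1,[0,0,0.1],0]]'
```

```text
clock: 21.7
tool_pos: [0.5366, 0.1575, 0.1397]
eef_rot: [0.743, 0.669, 0.0, 0.0]
contact_force: [0.1, 0.6, -0.3]
opening: 0.093
clock: 21.9
tool_pos: [0.5367, 0.1576, 0.1391]
eef_rot: [0.743, 0.669, 0.0, 0.0]
contact_force: [-0.8, 0.2, 4.4]
opening: 0.096
clock: 22.1
tool_pos: [0.5368, 0.1577, 0.1384]
eef_rot: [0.743, 0.669, 0.0, 0.0]
contact_force: [-1.1, 1.4, 7.6]
opening: 0.095
```

```bash
python3 -m inch '[[1,[0,0,-0.1],0],[1,[0,0,-0.1],0],[0.85,[0,0,-0.1],0],[0.75,[0,0,-0.1],0],[0.7,[0,0,-0.1],0],[0.7,[0,0,-0.1],0],[0.7,[0,0,-0.1],0]]'
python3 - <<'E'
from h import *
plan([.5317,.1582,.171],-6)
for n in("side","scene"):
    im=viewer.snapshot(n);crop(im,*( (180,150,110,100) if n=="side" else (180,150,110,100)),6,f"{n}13.png")
E
python3 fit2.py .533 .129 .041 -.105
```

```text
clock: 22.8
tool_pos: [0.5365, 0.1575, 0.1386]
eef_rot: [0.743, 0.669, -0.0, -0.0]
contact_force: [-1.2, -0.2, -0.2]
opening: 0.304
22.8 [0.5365 0.1575 0.1386] ydir -6.0 tilt 0.01 q [-0.42  0.77  0.09  1.87 -0.13  0.5  -0.35] F [-1.2 -0.2 -0.2] open 0.304
shift cm [ 0.02 -0.48 -3.24] yaw [np.float64(-0.0)]
scene 0.75 [210.2, 204.0, 49.4, 49.6]
side 0.68 [235.3, 209.5, 48.3, 66.1]
pose [ 0.5325  0.1308  0.0391 -0.1212  0.0084  0.0017] fun 0.135 handle_mid [0.5326 0.13   0.1341] bar ang 83.1 tilt 0.5 to seat [-0.0012  0.001  -0.0019] 0.0025
```

View pics/side13.png

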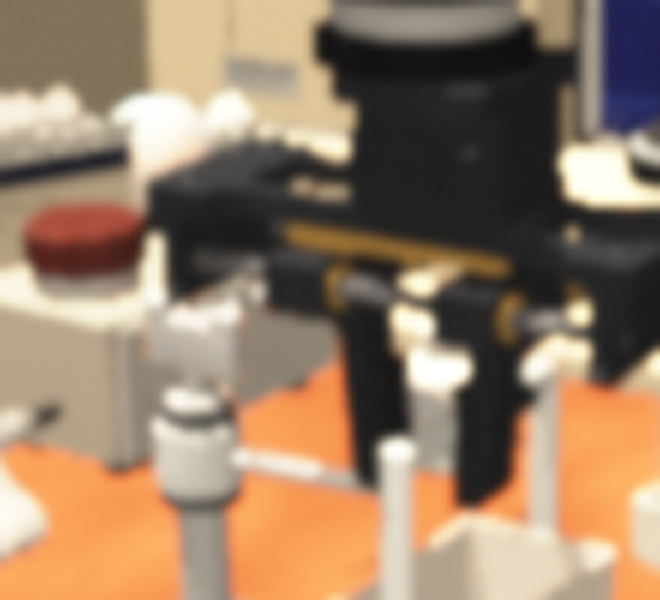

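View pics/scene13.png

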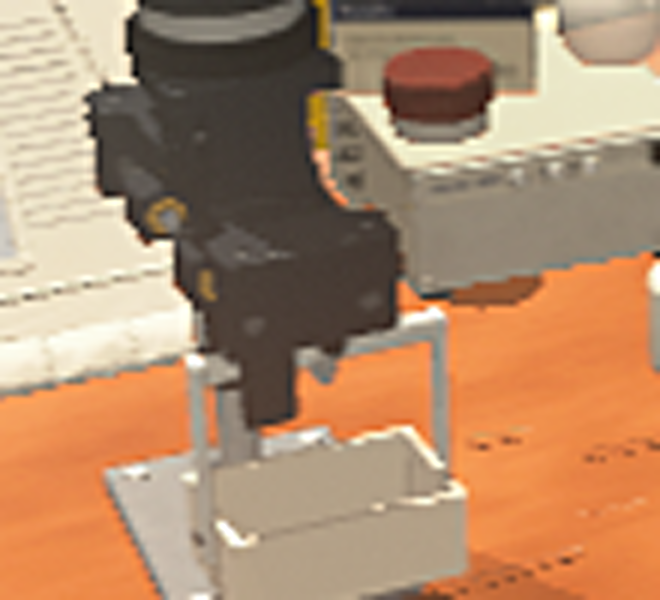

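Released, it hangs level. I withdraw straight up and look.

```bash
python3 -m inch '[[0.7,[0,0,-0.5],0],[0.7,[0,0,-1.5],0],[0.7,[0,0,-3],0],[0.7,[0,0,-5],0],[0.7,[0,0,-8],0],[0.7,[0,0,-12],0],[0.7,[0,0,-15],0],[0.7,[0,0,-15],0],[0.7,[0,0,-15],0],[0.7,[0,0,-15],0]]'
python3 - <<'E'
from h import *
plan([.5317,.1582,.171],-6)
for n in("side","scene"):
    im=viewer.snapshot(n);crop(im,*( (180,170,130,100) if n=="side" else (180,160,130,100)),6,f"{n}14.png")
im=viewer.snapshot("wrist");cv2.imwrite("pics/w14.png",im[:,:,::-1])
E
python3 fit2.py .533 .129 .041 -.105
```

```text
clock: 24.0
tool_pos: [0.5357, 0.1573, 0.2881]
eef_rot: [0.743, 0.669, -0.001, -0.0]
contact_force: [-0.7, 0.4, 0.1]
opening: 0.298
24.0 [0.5357 0.1573 0.2881] ydir -6.0 tilt 0.1 q [-0.46  0.56  0.14  1.74 -0.1   0.86 -0.37] F [-0.7  0.4  0.1] open 0.298
shift cm [ 0.05 -0.39 11.71] yaw [np.float64(-0.0)]
scene 0.72 [211.2, 203.9, 49.1, 46.8]
side 0.68 [235.8, 211.3, 48.6, 63.9]
pose [ 0.5322  0.1295  0.0393 -0.0789  0.0207  0.0083] fun 0.069 handle_mid [0.5328 0.1275 0.1342] bar ang 85.5 tilt 1.3 to seat [-0.001  -0.0015 -0.0018] 0.0025
```

View pics/side14.png

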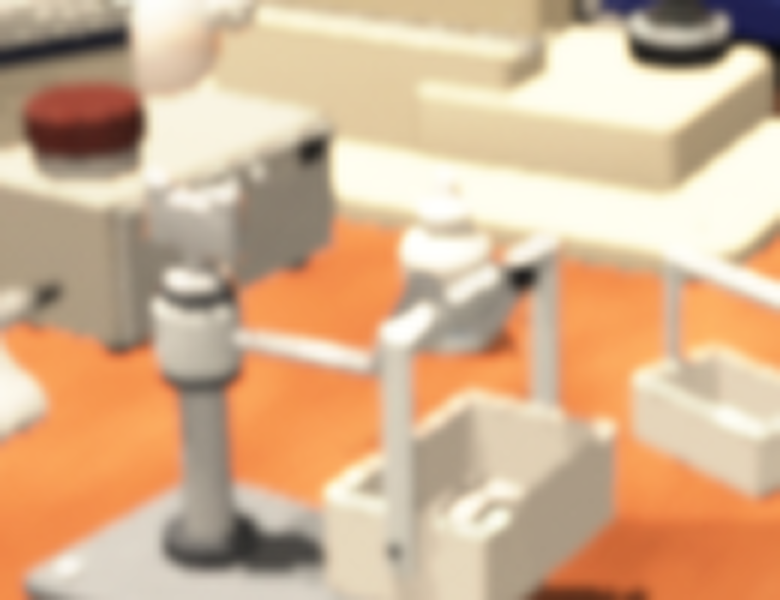

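View pics/scene14.png

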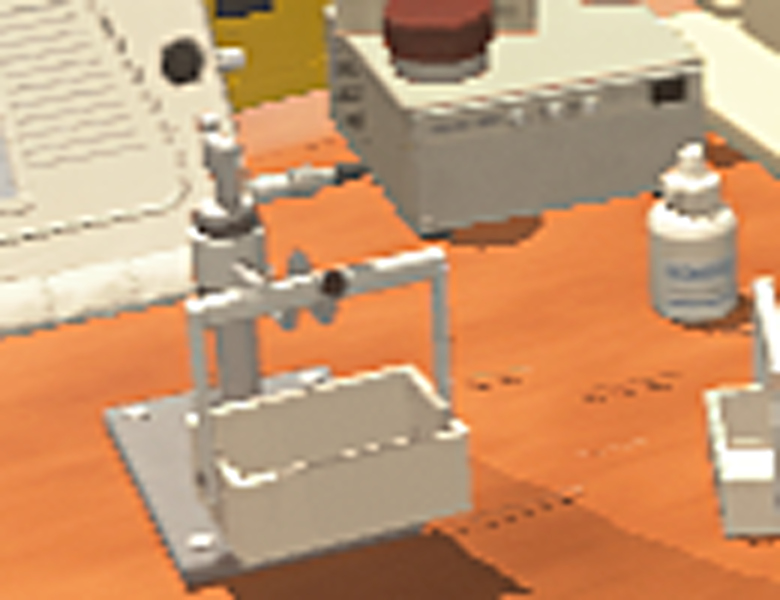

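View pics/w14.png

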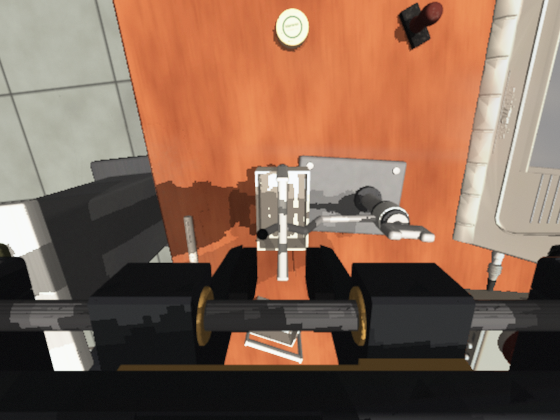

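The caddy hangs level on the hook, with the ball showing in front of the bar's middle at (333,285) in the scene crop. The wing lies along the foot, and the bottle, tin and penlight are in place. I let it settle, check once more and hand in.

```bash
python3 -m inch '[[0.7,[0,0,0],0],[0.7,[0,0,0],0],[0.7,[0,0,0],0],[0.7,[0,0,0],0],[0.7,[0,0,0],0],[0.7,[0,0,0],0],[0.7,[0,0,0],0],[0.7,[0,0,0],0],[0.7,[0,0,0],0],[0.7,[0,0,0],0]]'; python3 fit2.py .533 .129 .041 -.105
python3 - <<'E'
from plant import r,viewer
for t in("gel_bottle","lens_tin","penlight"):
    print(t,[(round(o["p"],2),o["bbox"]) for o in viewer.outline_of("scene",t)][:1])
r.finish_job()
E
```

```text
clock: 25.25
tool_pos: [0.5365, 0.1575, 0.2887]
eef_rot: [0.743, 0.669, 0.0, -0.0]
contact_force: [-0.4, 0.0, -0.4]
opening: 0.298
scene 0.72 [211.2, 203.9, 49.1, 46.8]
side 0.68 [235.8, 211.3, 48.6, 63.9]
pose [ 0.5322  0.1295  0.0393 -0.0789  0.0207  0.0083] fun 0.069 handle_mid [0.5328 0.1275 0.1342] bar ang 85.5 tilt 1.3 to seat [-0.001  -0.0015 -0.0018] 0.0025
gel_bottle [(0.68, [289.4, 183.6, 11.9, 28.8])]
lens_tin [(0.68, [142.7, 265.0, 16.2, 15.2])]
penlight [(0.6, [267.5, 265.1, 45.0, 20.2])]
the job is handed in; nothing more can be done
```

The job is handed in at about 25 s. The wing screw is set a quarter turn out, and the caddy hangs level on the hook, released; no verdict was reported.

- **Screw:** I turned it clockwise until the torque rose from about 0.08 to 0.45 N m, which I took as the stop. I then backed it off so the jaws stood 90° from my estimate of the stop angle, and released it. The stop angle is good to a few degrees. Afterwards the blade lay parallel to the foot's long side in the wrist view.
- **Caddy:** Of the three look-alikes I took the middle, largest one. The first grasp failed because I lifted before the fingers had closed. The caddy did not move, and the second grasp held.
- **Last checks:** After I withdrew, the fit put the handle's middle 2.5 mm from the seat, the tilt at about 1°, and the tray's underside about 39 mm above the desk. The robot was clear of everything.
- **Bystanders:** The bottle, tin and penlight showed within about 4 pixels of their starting places.

**Weak checks:** The numbers printed just before hand-in came from the pictures taken at 24 s, because I took no new ones after the final 1 s pause. They do not confirm separately that the caddy was at rest. The screw's final angle was judged from the jaws and the pictures, not read directly.

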